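# Open the light guard and seat the glass disc in the sample stage

## Task

On the optics sample stage, swing the hinged light guard up and over until it stays open on its own. Then slide the glass disc along the bed, without picking it up, until it drops flat into the shallow round pocket that the guard was covering, and leave the guard standing open. Leave the weight, screwdriver, post and spacer beside the stage where they are.

Things in the scene. Friction and masses are not known exactly. Their poses are not given: they have to be found in the camera images.
- stage: Fixed sample stage on a dark steel foot plate 200 (x) x 120 (y) x 12 mm; origin at the centre of its underside, on the bench; x points along the stage from the open loading end (nearer the robot) to the hinge end, y left, z up. Two aluminium cheeks (centred y = -54 and 54 mm, 8 mm thick; x = 73 to 95, top at 78 mm) carry the hinge.
- bed_top (a point): Point at the level of the smooth aluminium bed's top, on the centre line, 28 mm above the stage's origin. Bed 180 (x) x 96 (y) mm, clamped up to 10 mm either way along x. A round flat-bottomed pocket, 43 mm across, 5 mm deep, is in it on the centre line (y = 0), its centre at stage x = 34 to 54 mm: where exactly is not told; it is under the shut guard.
- guard (a joint): Angle of the grey sheet-metal light guard, rad: 0 = shut, level, over the pocket; grows as its near edge swings up and away over the hinge; stop at 2.25. Swings freely (0.15 to 0.3 kg, no spring, slight damping): let go below about 1.6 rad it falls shut, beyond that it falls open on to its stop and stays.
- guard_hinge (a point): Middle of the hinge axis (fixed), in the stage frame x = 80, y = 0, z = 70 mm; axis along the stage's y. The guard's panel, 3 mm thick, 92 mm wide, reaches 66 mm from the axis; under each side a wall 24 mm deep, from 14 to 64 mm off the axis; nothing closes its near end, so a finger fits under it. Shut, its underside is 40.5 mm above the bed.
- guard_lip (a point): Middle of the free edge of the guard's lip, 70 mm wide and 20 mm long, which continues the panel's near edge bent up by 45 degrees. Shut, this edge is 80 mm from the hinge axis towards the loading end and 14 mm above it. It moves with the guard.
- disc_center (a point): Centre (half-way up) of the loose clear glass disc, 38 mm in diameter, 10 mm thick, about 35 g. It starts lying on the loading end of the bed, outside the guard, its centre 33 mm above the stage's origin; seated in the pocket, its centre is 28 mm above it and half its thickness stands proud of the bed.
- weight: Bystander: brass weight with a knob, 32 mm in diameter, 38 mm high, upright beside the stage; origin at the centre of its underside.
- driver: Bystander: screwdriver 150 mm long with a black handle, lying beside the stage; origin on its underside.
- post_a: Bystander: black round-footed post, foot 64 mm in diameter, 114 mm high; origin at the centre of its underside.
- spacer: Bystander: steel stepped spacer, 30 mm in diameter, 45 mm high; origin at the centre of its underside.
Mind the look-alikes: they are no part of the job. Of the things that look like the part that bears disc_center, the largest one is meant.

How it is judged:
By the outcome, as a careful person would: the job done as asked, in the order asked, and still so for the second after the job is handed in, with the robot touching nothing.
It also fails if it takes over 61 s, if anything falls off the work surface, if the arm or the gripper's body presses on something with over 40 N, if the wrist force passes 120 N, or if a joint passes its speed limit or range.

## Robot

A 7-joint arm with a two-finger parallel gripper is mounted at the origin on the work surface. World frame = base frame: x ahead of the robot, y to its left, z up, the work surface at z = 0. Lengths are in m, angles in rad, forces in N, time in s.
With the tool pointing down it reaches from about 0.425 to 0.925 m from the base axis. Payload 6.8 kg.
Tool frame: the origin (TCP) lies midway between the tips of the shut fingers; the grasp point (between the pads) lies 19 mm behind it; z points along the fingers, x is the direction in which the jaws open and shut, and the axes are right-handed (so a half turn about z gives the same grasp; the last joint's range is limited). The gripper opens to 85 mm and grips with 20 to 120 N. Pads are 22 mm wide; open, the fingers measure 114 mm over their backs; the gripper's body (76 mm by 85 mm) begins 54 mm behind the grasp point. The pads swing forward as they close: fully open they stand 13 mm farther back than shut.
Start: joints at [1.068, 0.477, 0.022, 1.555, -0.011, 1.109, -0.083], TCP at [0.26, -0.623, 0.231] pointing down, gripper open.
Joint ranges: [-2.96, 2.96], [-0.34, 2.1], [-1.41, 1.46], [0.24, 2.44], [-1.37, 4.51], [0.17, 1.92], [-2.96, 2.96]. Speed limits (rad/s): [2.39, 2.39, 3.14, 3.14, 3.14, 3.14, 3.14].

## Interface

Orientations are given as a unit quaternion [w, x, y, z].
In Python, from station import bot, imaging, nets gives the robot as it stands. The module is installed in compiled form; this text tells all that it offers.
- The arm moves only by the tool apply_moves, never from a script. Its argument "moves" is text: rows parted by semicolons, each of 7 numbers parted by spaces: the gripper command: -1 is fully open, 1 is shut, values between are in proportion, then the shift along the tool's x, y, z normalised to -1 to 1, where 1 is 120 mm, then the turn, a rotation vector about the tool's x, y, z normalised to -1 to 1, where 1 is 4 degrees. In form: hand dx dy dz rx ry rz; .... A call has 1 to 12 rows; each row shifts and turns the commanded pose from where the row before left it, along the tool's axes as they then stand; what a row does not reach is not made up. A row lasts 1/12 s, in which the tool goes at most 41.7 mm and 7.16 degrees, less where a joint would pass 70% of its speed; a pose out of reach is approached as far as the arm can. A call with a number of a shift or a turn outside -1 to 1 is refused whole. A call with a gripper value outside its range is refused whole. The fingers move at their own pace and stop on an object; "force" is the grip in N (left out, the last holds). Time passes only in rows, so rows that do not move let the fingers close. It gives the time, the measured TCP pose, the force and the opening at its end, in the units of the state.
- bot.get_obs(): the state, without advancing time (a new reading comes with each control period).
- imaging.read_camera(name): name is "scene" or "top" or "wrist"; returns a dict with "image" (384x512x3 uint8, red, green, blue), "fx", "fy", "cx", "cy" (pixels), "view" (4x4, takes a point from world to camera coordinates); the wrist camera has in their place "mount" (4x4, takes a point from camera to tool coordinates, whose origin is the TCP and whose axes are the tool frame's). Camera axes: x right, y down, z forward; pixel columns grow to the right and rows downward; lengths in m; the calibration is good to about 2 mm. A picture is of the moment at which its call begins: read the wrist's pose just before it. There is no depth.
- bot.hand_in(): hands the job in, once; it reports no verdict.
Trained networks look in a picture, given as the dict that the camera call returned (one of the last four; its "shot" number tells which), for a name from the list of things; names that differ only in an ending like _2 or _b are one class to them, and where a whole thing is asked for, a point or a joint stands for the part that bears it (a point fixed in the world has none). Each returns a list of dicts, best first, with "score" (0 to 1); they miss things now and then, are a little off and sometimes report something else, mostly with a low value. They report only what shows in the picture. A call takes as long as a camera call. They do not tell look-alikes from the thing itself.
- nets.spot_in(picture, name): "rect" ([left, top, right, bottom] in pixels, round what is visible of it).
- nets.outline_of(picture, name): "region" (384x512 bool, what is visible of it) and "rect" ([left, top, right, bottom] in pixels, round what is visible of it).
- nets.spot_point(picture, name): "location" ([column, row] in pixels: a listed point, or the origin of a listed thing).
The state is a dict: "t": time; "q": joint angles; "joint_vel": joint speeds; "joint_torque": joint torques, N m; "eef_pos": TCP position; "tool_rot": TCP orientation; "contact_force": force on the tool from outside, world axes, zero at the start; "torque": the same for the moment, N m; "gripper_width": opening from 0.0 (shut) to 1.0 (fully open).
Only numpy, scipy, OpenCV 4.12 (cv2) and the standard library are available. Lean on these libraries where they do the work, as an engineer would, in place of code of your own. Each camera call takes 0.05 s, during which the arm holds its last target.

## Working session

There is one attempt and no reset: what is moved stays moved. The work goes in short steps, Python scripts to look and compute and a tool call to move; the robot and the scene stay as the last step left them, time stands still between calls to the robot, and variables do not carry over. Pictures are saved under pics/ and viewed, and the job is handed in when it is done.

Besides the shell and the picture viewer there is one more tool, called after "Call:" in YAML: its name, and indented under it one key for each argument. apply_moves: Moves the arm, as the interface text tells. Scaled input: -1 to 1 covers 120 mm each way for a shift and 4 degrees each way for a turn. Its arguments: {"type":"object","properties":{"moves":{"type":"string"},"force":{"type":"number"}},"required":["moves"]}

```bash
mkdir -p pics
cat > h.py <<'E'
import numpy as np, cv2
from station import bot, imaging, nets
def save(p,n,crop=None,s=1):
    im=p["image"][:,:,::-1]
    if crop: im=im[crop[1]:crop[3],crop[0]:crop[2]]
    if s!=1: im=cv2.resize(im,None,fx=s,fy=s,interpolation=cv2.INTER_CUBIC)
    cv2.imwrite("pics/"+n,im)
def proj(p,X):
    X=np.asarray(X,float); V=np.array(p["view"]); c=V[:3,:3]@X+V[:3,3]
    return np.array([p["fx"]*c[0]/c[2]+p["cx"],p["fy"]*c[1]/c[2]+p["cy"]])
def unproj(p,uv,z):
    V=np.array(p["view"]); R=V[:3,:3]; o=-R.T@V[:3,3]
    d=R.T@np.array([(uv[0]-p["cx"])/p["fx"],(uv[1]-p["cy"])/p["fy"],1])
    return o+d*(z-o[2])/d[2]
def tri(ps,uvs):
    A=[];b=[]
    for p,uv in zip(ps,uvs):
        V=np.array(p["view"]); 
        x=(uv[0]-p["cx"])/p["fx"]; y=(uv[1]-p["cy"])/p["fy"]
        for k,v in((0,x),(1,y)):
            r=V[k]-v*V[2]; A.append(r[:3]); b.append(-r[3])
    return np.linalg.lstsq(np.array(A),np.array(b),rcond=None)[0]
E
python3 - <<'E'
from h import *
o=bot.get_obs(); print(o)
a=imaging.read_camera("scene"); b=imaging.read_camera("top")
save(a,"s0.png",s=1.5); save(b,"t0.png",s=1.5)
for n,p in(("scene",a),("top",b)):
    for k in ["disc_center","stage","guard_lip","guard_hinge","bed_top","weight","driver","post_a","spacer"]:
        print(n,k,[(np.round(r["location"],1).tolist(),round(r["score"],2)) for r in nets.spot_point(p,k)][:4])
    print([(r["rect"],round(r["score"],2)) for r in nets.spot_in(p,"disc_center")])
E
```

```text
{'t': 0.0, 'q': array([ 1.06791088,  0.47782893,  0.02231791,  1.55642737, -0.01147809,
        1.10932238, -0.08311492]), 'joint_vel': array([-1.13249128e-04,  2.83607441e-04, -9.21210278e-05,  6.91252891e-04,
       -7.71228370e-04, -6.43651137e-04, -4.77218671e-04]), 'joint_torque': array([-6.05722598e-04, -5.96462131e+01,  1.60788640e+00, -2.81199753e+01,
        1.25403993e-02,  9.31255810e-03, -3.09694235e-05]), 'eef_pos': array([ 0.25937848, -0.62253747,  0.23031615]), 'tool_rot': array([-4.51817275e-04,  8.32058371e-01, -5.54687303e-01, -8.11744971e-04]), 'contact_force': array([-0.38493241, -0.0416624 , -0.33352592]), 'torque': array([ 0.00265774,  0.01085321, -0.00425465]), 'gripper_width': 0.9976369595125971}
scene disc_center [([284.7, 196.6], 0.59), ([233.4, 169.4], 0.58), ([282.5, 167.4], 0.5)]
scene stage [([212.3, 188.1], 0.67)]
scene guard_lip [([207.6, 151.7], 0.91)]
scene guard_hinge [([174.5, 167.8], 0.73)]
scene bed_top []
scene weight [([237.2, 208.3], 0.49)]
scene driver []
scene post_a [([201.0, 247.4], 0.85)]
scene spacer [([178.0, 157.9], 0.64)]
[([276.4, 166.9, 287.4, 177.0], 0.65), ([227.7, 166.2, 245.7, 180.7], 0.53), ([277.8, 194.1, 287.5, 202.6], 0.5)]
top disc_center [([269.7, 230.5], 0.68), ([313.1, 193.9], 0.62), ([316.8, 253.2], 0.56), ([368.9, 168.3], 0.55)]
top stage [([321.1, 173.3], 0.67)]
top guard_lip [([328.0, 162.4], 0.61)]
top guard_hinge [([324.9, 125.8], 0.97)]
top bed_top []
top weight [([273.0, 182.3], 0.45), ([323.2, 174.1], 0.18)]
top driver [([368.8, 170.6], 0.88)]
top post_a [([240.2, 140.1], 0.63), ([313.6, 195.1], 0.38)]
top spacer [([395.9, 152.6], 0.62)]
[([303.0, 184.8, 322.7, 203.0], 0.76), ([309.2, 245.4, 323.4, 256.9], 0.68)]
```

View pics/s0.png

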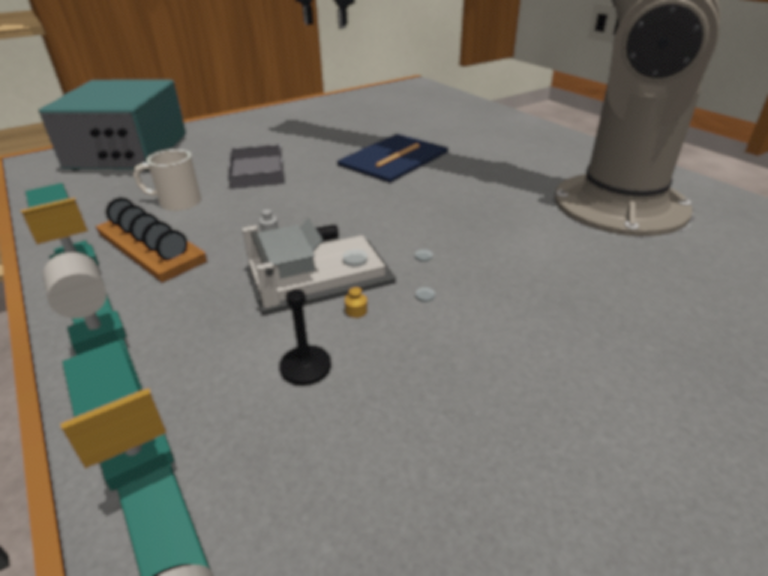

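View pics/t0.png

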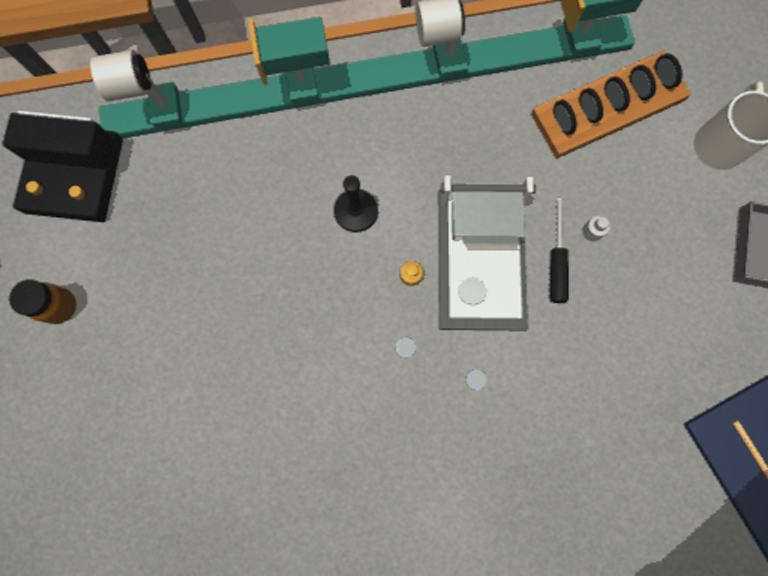

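The disc candidates in the top view are (313,194) on the bed, and (270,231) and (317,253) on the bench. The one on the bed is the largest and matches the description. Next I'll check it in a crop and fit the stage pose.

Run:
```python
from h import *
b=imaging.read_camera("top"); a=imaging.read_camera("scene")
save(b,"t1.png",(250,100,420,270),4.5); save(a,"s1.png",(150,130,310,260),5)
for uv in [(294,218),(351,218.5),(269.7,230.5),(316.8,253.2),(240,140)]: print(uv,unproj(b,uv,0.012).round(4))
print("disc",unproj(b,(313,194),0.033), unproj(a,(236.5,173.4),0.033))
print("hinge",unproj(b,(324.9,125.8),0.07)); print("lip",unproj(b,(328,162.4),0.084))
V=np.array(b["view"]);print(-V[:3,:3].T@V[:3,3]); V=np.array(a["view"]);print(-V[:3,:3].T@V[:3,3])
```

```text
(294, 218) [ 0.4819 -0.0278  0.012 ]
(351, 218.5) [ 0.4592 -0.1416  0.012 ]
(269.7, 230.5) [0.4662 0.0258 0.012 ]
(316.8, 253.2) [ 0.4041 -0.058   0.012 ]
(240, 140) [0.6663 0.0506 0.012 ]
disc [ 0.51994546 -0.07281913  0.033     ] [ 0.52483106 -0.07129565  0.033     ]
hinge [ 0.64414917 -0.11906966  0.07      ]
lip [ 0.56653584 -0.10506734  0.084     ]
[0.39997347 0.06401044 0.80390789]
[0.83495893 0.49377765 0.45055443]
```

View pics/t1.png

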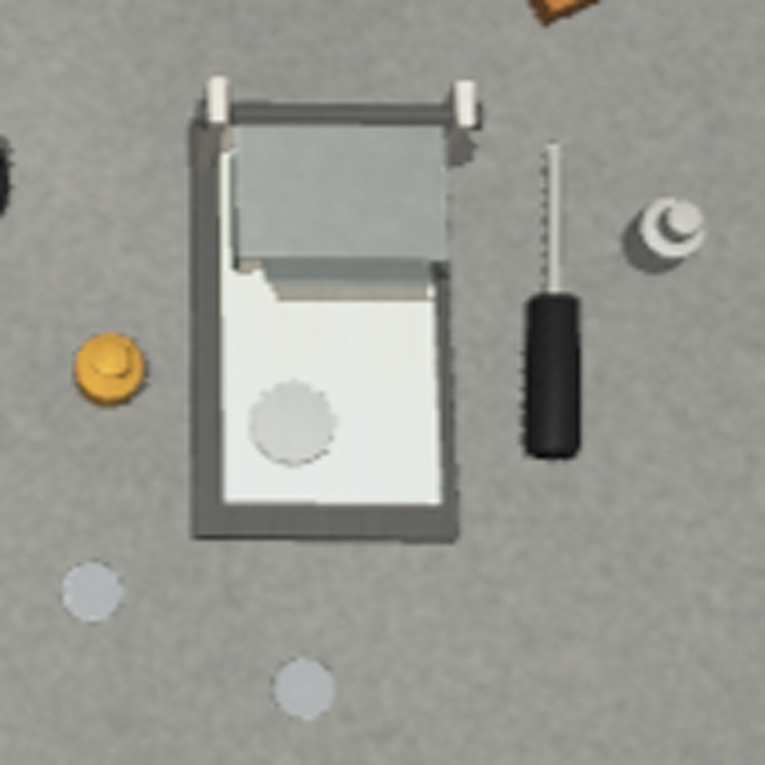

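View pics/s1.png

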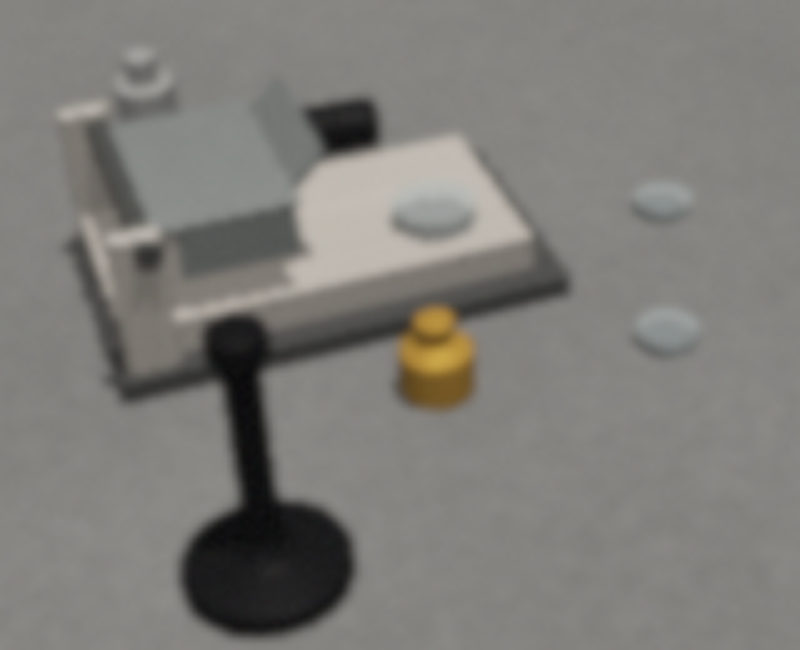

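```bash
cat > fit.py <<'E'
from h import *
from scipy.optimize import least_squares
b=imaging.read_camera("top"); a=imaging.read_camera("scene")
c=lambda u,v:(250+u/4.5,100+v/4.5)
d=lambda u,v:(150+u/5,130+v/5)
# (pic, uv, stage pt, bedflag)
obs=[(b,c(192,541),(-100,60,0),0),(b,c(458,543),(-100,-60,0),0),
(b,c(223,503),(-90,48,28),1),(b,c(442,504),(-90,-48,28),1),
(b,c(208,76),(95,58,78),0),(b,c(228,76),(95,50,78),0),(b,c(455,80),(95,-50,78),0),(b,c(475,80),(95,-58,78),0),
(a,d(568,290),(-100,60,0),0),(a,d(128,400),(100,60,0),0),
(a,d(532,238),(-90,48,28),1),(a,d(462,135),(-90,-48,28),1),
(a,d(108,232),(95,58,78),0),(a,d(160,230),(73,58,78),0),(a,d(60,107),(95,-50,78),0)]
def W(p,s,bf):
    x,y,t,e=p; s=np.array(s)/1000; s[0]+=bf*e
    return np.array([x+np.cos(t)*s[0]-np.sin(t)*s[1],y+np.sin(t)*s[0]+np.cos(t)*s[1],s[2]])
def f(p): return np.concatenate([proj(q,W(p,s,bf))-uv for q,uv,s,bf in obs])
r=least_squares(f,[0.56,-0.1,-0.2,0],loss="soft_l1",x_scale=[.01,.01,.01,.01])
print(r.x); print(f(r.x).reshape(-1,2).round(1).tolist())
p=r.x
for n,s in dict(hinge=(80,0,70),lip=(0,0,84),pmin=(34,0,28),pmax=(54,0,28)).items(): print(n,W(p,s,0).round(4),proj(b,W(p,s,0)).round(1))
R=np.array([[np.cos(p[2]),np.sin(p[2])],[-np.sin(p[2]),np.cos(p[2])]])
def S(w): return (R@(np.array(w[:2])-p[:2])*1000).round(1)
for n,uv,z in [("disc",(313,194),.033),("weight",c(110,370),.03),("driver",c(553,375),.01),("spacer",c(672,228),.03)]: print(n,S(unproj(b,uv,z)))
print("disc scene",S(unproj(a,d(433,212),.035)))
E
python3 fit.py
```

```text
[ 0.56563026 -0.1048481  -0.20110481  0.00412366]
[[0.2, -0.3], [-0.8, 0.0], [0.5, -0.4], [-0.2, -0.1], [0.6, -0.2], [0.3, -0.1], [0.6, -0.4], [0.2, -0.4], [1.5, 0.7], [-0.1, 0.7], [0.6, -0.8], [-0.2, -0.6], [0.1, 1.8], [1.0, -0.3], [0.5, 1.2]]
hinge [ 0.644  -0.1208  0.07  ] [325.8 125.7]
lip [ 0.5656 -0.1048  0.084 ] [328.  162.9]
pmin [ 0.5989 -0.1116  0.028 ] [322.8 154. ]
pmax [ 0.6185 -0.1156  0.028 ] [322.6 144.8]
disc [-51.2  22.3]
weight [-27.3  99.7]
driver [ -22.7 -105.8]
spacer [  42.6 -157.5]
disc scene [-47.3  24. ]
```

```bash
cat > plan.py <<'E'
from h import *
from scipy.spatial.transform import Rotation as Ro
P=[0.56563026,-0.1048481,-0.20110481]
c_,s_=np.cos(P[2]),np.sin(P[2]); RS=np.array([[c_,-s_,0],[s_,c_,0],[0,0,1]])
def w(s): return RS@(np.array(s,float)/1000)+np.array([P[0],P[1],0])   # stage mm -> world
def st(x): return RS.T@(np.array(x)-np.array([P[0],P[1],0]))*1000
def rot(tilt): # tool x = stage -y, tool y = stage -x, tool z down; tilt deg outward
    R0=RS@np.array([[0,-1,0],[-1,0,0],[0,0,-1]],float)
    return Ro.from_matrix(R0)*Ro.from_rotvec([np.deg2rad(tilt),0,0])
def cur():
    o=bot.get_obs(); q=o["tool_rot"]; return o["eef_pos"],Ro.from_quat([q[1],q[2],q[3],q[0]]),o
def plan(wps,hand,start=None):
    """wps: list of (stage pos mm, tilt, nrows)"""
    p,R,_=cur() if start is None else (*start,None); out=[]
    for s,t,n in wps:
        T=w(s); RT=rot(t); p0,R0=p.copy(),R; dr=(R0.inv()*RT).as_rotvec()
        for i in range(1,n+1):
            pt=p0+(T-p0)*i/n; Rt=R0*Ro.from_rotvec(dr*i/n)
            d=np.round(R.inv().apply(pt-p)/.12,3); r=np.round(np.rad2deg((R.inv()*Rt).as_rotvec())/4,2)
            assert np.linalg.norm(d)<.345 and abs(r).max()<=1,(d,r)
            p=p+R.apply(d*.12); R=R*Ro.from_rotvec(np.deg2rad(r*4))
            out.append(f"{hand} "+" ".join(f"{v:g}" for v in np.r_[d,r]+0.))
    for i in range(0,len(out),12): print("; ".join(out[i:i+12]),"\n")
def show():
    p,R,o=cur(); z=RS.T@R.as_matrix()[:,2]; print("t",round(o["t"],2),"stage",st(p).round(1),"tilt",np.rad2deg(np.arctan2(z[0],-z[2])).round(1),"ax",(RS.T@R.as_matrix()[:,0]).round(2),"F",(RS.T@o["contact_force"]).round(1),"w",round(o["gripper_width"],3),"q",o["q"].round(2))
E
python3 - <<'E'
from plan import *
show(); plan([((-60,0,230),0,24)],1)
E
```

```text
t 1.3 stage [-196.3 -568.9  231.3] tilt 0.0 ax [ 0.56 -0.83 -0.  ] F [-0.4  0.   0.4] w 0.997 q [ 1.07  0.48  0.02  1.56 -0.01  1.11 -0.08]
1 -0.137 -0.15 0 0 0 0.36; 1 -0.141 -0.147 0.001 0 0 0.35; 1 -0.144 -0.143 0 0 0 0.36; 1 -0.148 -0.139 0.001 0 0 0.35; 1 -0.151 -0.136 0 0 0 0.36; 1 -0.154 -0.132 0.001 0 0 0.35; 1 -0.158 -0.128 0 0 0 0.36; 1 -0.161 -0.124 0.001 0 0 0.35; 1 -0.163 -0.12 0 0 0 0.36; 1 -0.167 -0.116 0.001 0 0 0.36; 1 -0.17 -0.112 0 0 0 0.35; 1 -0.172 -0.107 0.001 0 0 0.36 

1 -0.175 -0.103 0 0 0 0.35; 1 -0.178 -0.099 0 0 0 0.36; 1 -0.179 -0.095 0.001 0 0 0.35; 1 -0.183 -0.09 0 0 0 0.36; 1 -0.184 -0.085 0.001 0 0 0.35; 1 -0.186 -0.081 0 0 0 0.36; 1 -0.189 -0.076 0.001 0 0 0.36; 1 -0.19 -0.071 0 0 0 0.35; 1 -0.192 -0.067 0.001 0 0 0.36; 1 -0.193 -0.062 0 0 0 0.35; 1 -0.195 -0.057 0.001 0 0 0.36; 1 -0.196 -0.052 0 0 0 0.35
```

Call:
apply_moves:
  moves: "1 -0.137 -0.15 0 0 0 0.36; 1 -0.141 -0.147 0.001 0 0 0.35; 1 -0.144 -0.143 0 0 0 0.36; 1 -0.148 -0.139 0.001 0 0 0.35; 1 -0.151 -0.136 0 0 0 0.36; 1 -0.154 -0.132 0.001 0 0 0.35; 1 -0.158 -0.128 0 0 0 0.36; 1 -0.161 -0.124 0.001 0 0 0.35; 1 -0.163 -0.12 0 0 0 0.36; 1 -0.167 -0.116 0.001 0 0 0.36; 1 -0.17 -0.112 0 0 0 0.35; 1 -0.172 -0.107 0.001 0 0 0.36"

```text
t: 2.3
eef_pos: [0.3836, -0.3569, 0.2308]
tool_rot: [-0.0, 0.74, -0.673, 0.0]
contact_force: [-0.0, 0.7, -0.7]
gripper_width: -0.002
```

Call:
apply_moves:
  moves: "1 -0.175 -0.103 0 0 0 0.35; 1 -0.178 -0.099 0 0 0 0.36; 1 -0.179 -0.095 0.001 0 0 0.35; 1 -0.183 -0.09 0 0 0 0.36; 1 -0.184 -0.085 0.001 0 0 0.35; 1 -0.186 -0.081 0 0 0 0.36; 1 -0.189 -0.076 0.001 0 0 0.36; 1 -0.19 -0.071 0 0 0 0.35; 1 -0.192 -0.067 0.001 0 0 0.36; 1 -0.193 -0.062 0 0 0 0.35; 1 -0.195 -0.057 0.001 0 0 0.36; 1 -0.196 -0.052 0 0 0 0.35"

```text
t: 3.3
eef_pos: [0.5072, -0.0918, 0.2302]
tool_rot: [0.0, -0.632, 0.775, -0.0]
contact_force: [-0.2, -0.5, -0.2]
gripper_width: -0.001
```

Run:
```python
from plan import *
show(); plan([((-60,-5,190),42,12)],1)
```

```text
t 3.3 stage [-59.9   1.1 230.2] tilt 0.0 ax [-0. -1.  0.] F [-0.1 -0.5 -0.2] w -0.001 q [ 0.23  0.23 -0.2   1.92  0.05  1.   -1.77]
1 0.004 0 0.028 0.87 0 0; 1 0.004 0.002 0.028 0.88 0 0; 1 0.005 0.003 0.027 0.87 0 0; 1 0.004 0.006 0.028 0.88 0 0; 1 0.004 0.006 0.027 0.87 0 -0.01; 1 0.004 0.009 0.026 0.88 0 0; 1 0.005 0.01 0.027 0.87 0 0; 1 0.004 0.012 0.025 0.88 0 0; 1 0.004 0.013 0.024 0.87 0 0; 1 0.004 0.014 0.024 0.87 0 0; 1 0.005 0.016 0.023 0.88 -0.01 0; 1 0.004 0.018 0.022 0.87 0 0
```

Call:
apply_moves:
  moves: "1 0.004 0 0.028 0.87 0 0; 1 0.004 0.002 0.028 0.88 0 0; 1 0.005 0.003 0.027 0.87 0 0; 1 0.004 0.006 0.028 0.88 0 0; 1 0.004 0.006 0.027 0.87 0 -0.01; 1 0.004 0.009 0.026 0.88 0 0; 1 0.005 0.01 0.027 0.87 0 0; 1 0.004 0.012 0.025 0.88 0 0; 1 0.004 0.013 0.024 0.87 0 0; 1 0.004 0.014 0.024 0.87 0 0; 1 0.005 0.016 0.023 0.88 -0.01 0; 1 0.004 0.018 0.022 0.87 0 0"

```text
t: 4.3
eef_pos: [0.5052, -0.1046, 0.1993]
tool_rot: [0.186, -0.601, 0.739, -0.242]
contact_force: [-0.2, -0.6, -0.7]
gripper_width: 0.003
```

Run:
```python
from plan import *
show(); plan([((-25,-5,85),42,6),((15,-5,48),42,6)],1)
```

```text
t 4.3 stage [-59.3 -11.9 199.3] tilt 35.5 ax [-0.01 -1.    0.02] F [-0.1 -0.6 -0.7] w 0.003 q [ 0.39  0.06 -0.4   2.39  1.06  0.18 -2.78]
1 -0.013 0.053 0.157 0.27 -0.04 0.01; 1 -0.012 0.057 0.155 0.27 -0.05 0.01; 1 -0.011 0.059 0.155 0.27 -0.04 0.01; 1 -0.012 0.063 0.153 0.27 -0.05 0.01; 1 -0.01 0.065 0.153 0.27 -0.04 0.01; 1 -0.01 0.068 0.151 0.27 -0.05 0.01; 1 0 -0.007 0.075 0 0 0; 1 0 -0.007 0.076 0 0 0; 1 0 -0.007 0.075 0 0 0; 1 0 -0.007 0.075 0 0 0; 1 0 -0.007 0.076 0 0 0; 1 0 -0.007 0.075 0 0 0
```

Run:
```python
from plan import *
plan([((-30,0,130),28,7)],1)
```

```text
1 -0.016 0.02 0.087 -0.27 -0.04 0; 1 -0.015 0.017 0.088 -0.27 -0.04 0.01; 1 -0.016 0.017 0.087 -0.27 -0.04 0; 1 -0.015 0.014 0.089 -0.27 -0.04 0; 1 -0.015 0.013 0.088 -0.27 -0.03 0.01; 1 -0.014 0.011 0.089 -0.26 -0.04 0; 1 -0.015 0.01 0.089 -0.27 -0.04 0
```

Call:
apply_moves:
  moves: "1 -0.016 0.02 0.087 -0.27 -0.04 0; 1 -0.015 0.017 0.088 -0.27 -0.04 0.01; 1 -0.016 0.017 0.087 -0.27 -0.04 0; 1 -0.015 0.014 0.089 -0.27 -0.04 0; 1 -0.015 0.013 0.088 -0.27 -0.03 0.01; 1 -0.014 0.011 0.089 -0.26 -0.04 0; 1 -0.015 0.01 0.089 -0.27 -0.04 0"

```text
t: 4.88
eef_pos: [0.5367, -0.0997, 0.1299]
tool_rot: [0.153, -0.613, 0.752, -0.187]
contact_force: [0.1, 0.0, 0.0]
gripper_width: -0.005
```

Run:
```python
from plan import *
show()
plan([((-20,0,75),30,4),((2,0,50),30,3)],1)
```

```text
t 4.88 stage [-29.3  -0.7 129.9] tilt 27.9 ax [-0. -1.  0.] F [0.1 0.  0. ] w -0.005 q [ 0.38  0.26 -0.4   2.3   1.04  0.22 -2.74]
1 -0.001 0.036 0.11 0.13 0 0; 1 -0.002 0.038 0.11 0.13 -0.01 -0.01; 1 -0.001 0.038 0.109 0.12 0 0; 1 -0.002 0.039 0.109 0.13 0 -0.01; 1 0 -0.018 0.091 0 0 0; 1 0 -0.018 0.091 0 0 0; 1 0 -0.018 0.09 0 0 0
```

Call:
apply_moves:
  moves: "1 -0.001 0.036 0.11 0.13 0 0; 1 -0.002 0.038 0.11 0.13 -0.01 -0.01; 1 -0.001 0.038 0.109 0.12 0 0; 1 -0.002 0.039 0.109 0.13 0 -0.01"

```text
t: 5.22
eef_pos: [0.5523, -0.1054, 0.1006]
tool_rot: [0.152, -0.616, 0.751, -0.184]
contact_force: [0.5, 0.6, -0.3]
gripper_width: 0.001
```

Run:
```python
from plan import *
show()
a=imaging.read_camera("scene"); save(a,"s2.png",(120,60,320,230),4)
plan([((2,0,50),30,4)],1)
```

```text
t 5.22 stage [-13.   -3.2 100.6] tilt 27.6 ax [ 0. -1. -0.] F [ 0.3  0.7 -0.3] w 0.001 q [ 0.27  0.34 -0.28  2.29  1.27  0.17 -2.96]
1 -0.007 0.022 0.106 0.15 0.01 0.01; 1 -0.007 0.024 0.106 0.15 0.02 0.01; 1 -0.007 0.025 0.106 0.14 0.01 0.01; 1 -0.007 0.026 0.106 0.15 0.01 0.01
```

View pics/s2.png

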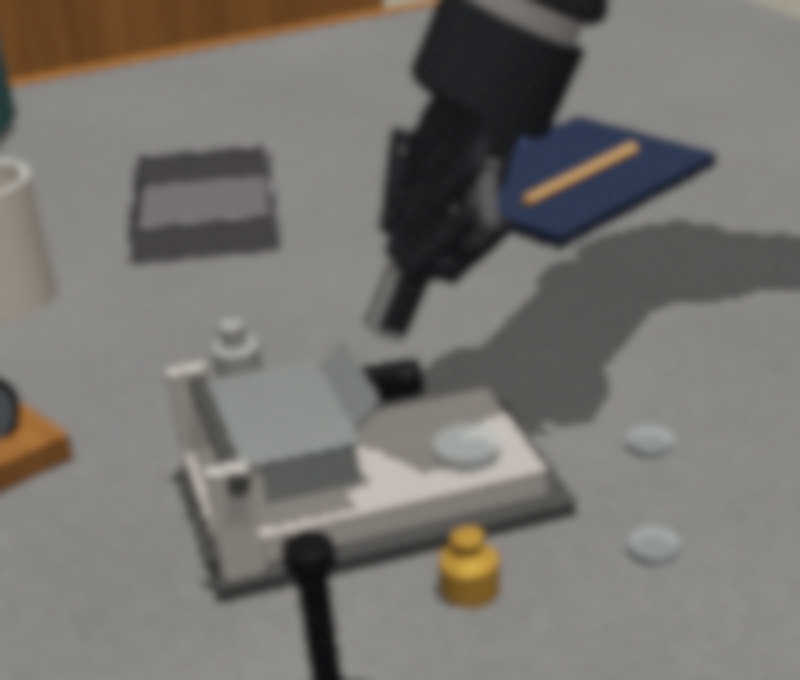

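```bash
cat >> plan.py <<'E'
FL=180.
def rot(tilt,yaw=None): # yaw deg about tool z after tilt (negative 180 = flipped)
    yaw=-FL if yaw is None else yaw
    R0=RS@np.array([[0,-1,0],[-1,0,0],[0,0,-1]],float)
    return Ro.from_matrix(R0)*Ro.from_rotvec([np.deg2rad(tilt),0,0])*Ro.from_rotvec([0,0,np.deg2rad(yaw)])
E
python3 - <<'E'
import plan
from plan import *
show()
plan.FL=90
plan.plan([((-40,0,150),25,24)],1)
E
```

```text
t 5.27 stage [-12.1  -3.5 100.2] tilt 27.6 ax [ 0. -1. -0.] F [ 1.9 -0.2  0.2] w -0.001 q [ 0.28  0.34 -0.28  2.28  1.27  0.17 -2.96]Traceback (most recent call last):
  File "<stdin>", line 5, in <module>
AttributeError: 'function' object has no attribute 'plan'
```

```bash
mv plan.py pl.py
python3 - <<'E'
import pl
from pl import *
pl.FL=90
plan([((-40,0,150),25,24)],1)
E
```

```text
1 -0.001 0.001 -0.02 -0.02 -0.02 -0.94; 1 -0.002 0 -0.02 -0.03 -0.02 -0.93; 1 -0.001 0.001 -0.019 -0.02 -0.02 -0.94; 1 -0.001 0 -0.02 -0.02 -0.02 -0.93; 1 -0.002 0 -0.02 -0.03 -0.02 -0.94; 1 -0.002 0 -0.02 -0.02 -0.02 -0.93; 1 -0.001 0.001 -0.02 -0.02 -0.02 -0.94; 1 -0.002 0 -0.019 -0.03 -0.02 -0.94; 1 -0.001 0 -0.02 -0.02 -0.02 -0.93; 1 -0.002 0 -0.02 -0.02 -0.02 -0.94; 1 -0.002 0 -0.02 -0.03 -0.02 -0.93; 1 -0.002 -0.001 -0.019 -0.02 -0.02 -0.94 

1 -0.001 0 -0.02 -0.02 -0.02 -0.93; 1 -0.002 0 -0.02 -0.03 -0.02 -0.94; 1 -0.002 -0.001 -0.02 -0.02 -0.02 -0.94; 1 -0.002 0 -0.02 -0.02 -0.02 -0.93; 1 -0.001 -0.001 -0.019 -0.03 -0.02 -0.94; 1 -0.002 -0.001 -0.02 -0.02 -0.02 -0.93; 1 -0.002 0 -0.02 -0.02 -0.02 -0.94; 1 -0.002 -0.001 -0.02 -0.03 -0.02 -0.93; 1 -0.001 -0.001 -0.019 -0.02 -0.02 -0.94; 1 -0.002 -0.001 -0.02 -0.02 -0.02 -0.94; 1 -0.001 -0.001 -0.02 -0.03 -0.02 -0.93; 1 -0.002 -0.001 -0.02 -0.02 -0.02 -0.94
```

Call:
apply_moves:
  moves: "1 -0.001 0.001 -0.02 -0.02 -0.02 -0.94; 1 -0.002 0 -0.02 -0.03 -0.02 -0.93; 1 -0.001 0.001 -0.019 -0.02 -0.02 -0.94; 1 -0.001 0 -0.02 -0.02 -0.02 -0.93; 1 -0.002 0 -0.02 -0.03 -0.02 -0.94; 1 -0.002 0 -0.02 -0.02 -0.02 -0.93; 1 -0.001 0.001 -0.02 -0.02 -0.02 -0.94; 1 -0.002 0 -0.019 -0.03 -0.02 -0.94; 1 -0.001 0 -0.02 -0.02 -0.02 -0.93; 1 -0.002 0 -0.02 -0.02 -0.02 -0.94; 1 -0.002 0 -0.02 -0.03 -0.02 -0.93; 1 -0.002 -0.001 -0.019 -0.02 -0.02 -0.94"

```text
t: 6.27
eef_pos: [0.5387, -0.1012, 0.1264]
tool_rot: [-0.07, 0.859, -0.458, 0.217]
contact_force: [-0.2, 0.3, 0.1]
gripper_width: -0.002
```

Run:
```python
import pl
from pl import *
show()
pl.FL=180
plan([((-40,0,160),24,36)],1)
```

```text
t 6.27 stage [-27.1  -1.8 126.4] tilt 26.3 ax [ 0.64 -0.7   0.31] F [-0.3  0.2  0.1] w -0.002 q [ 0.56  0.31 -0.6   2.27  1.    0.28 -1.88]
1 0 -0.001 -0.008 0 -0.02 -0.94; 1 0 -0.001 -0.009 0.01 -0.02 -0.93; 1 0.001 -0.001 -0.008 0 -0.02 -0.94; 1 0 -0.001 -0.008 0 -0.03 -0.93; 1 0 0 -0.009 0 -0.02 -0.94; 1 0.001 -0.001 -0.008 0.01 -0.02 -0.93; 1 0 -0.001 -0.008 0 -0.02 -0.94; 1 0.001 -0.001 -0.008 0 -0.02 -0.94; 1 0 0 -0.009 0 -0.02 -0.93; 1 0.001 -0.001 -0.008 0.01 -0.02 -0.94; 1 0 -0.001 -0.008 0 -0.02 -0.93; 1 0.001 0 -0.009 0 -0.02 -0.94 

1 0.001 -0.001 -0.008 0.01 -0.03 -0.93; 1 0 -0.001 -0.008 0 -0.02 -0.94; 1 0.001 0 -0.009 0 -0.02 -0.93; 1 0.001 0 -0.008 0 -0.02 -0.94; 1 0 -0.001 -0.008 0.01 -0.02 -0.94; 1 0.001 0 -0.009 0 -0.02 -0.93; 1 0.001 -0.001 -0.008 0 -0.02 -0.94; 1 0.001 0 -0.008 0 -0.02 -0.93; 1 0 0 -0.008 0.01 -0.03 -0.94; 1 0.001 0 -0.009 0 -0.02 -0.93; 1 0.001 0 -0.008 0 -0.02 -0.94; 1 0.001 0 -0.008 0.01 -0.02 -0.94 

1 0.001 0 -0.009 0 -0.02 -0.93; 1 0 0 -0.008 0 -0.02 -0.94; 1 0.001 0 -0.008 0 -0.02 -0.93; 1 0.001 0 -0.009 0.01 -0.02 -0.94; 1 0 0 -0.008 0 -0.03 -0.93; 1 0.001 0 -0.008 0 -0.02 -0.94; 1 0.001 0 -0.009 0 -0.02 -0.93; 1 0 0.001 -0.008 0.01 -0.02 -0.94; 1 0.001 0 -0.008 0 -0.02 -0.94; 1 0 0 -0.009 0 -0.02 -0.93; 1 0.001 0.001 -0.008 0.01 -0.02 -0.94; 1 0 0 -0.008 0 -0.02 -0.93
```

Call:
apply_moves:
  moves: "1 0 -0.001 -0.008 0 -0.02 -0.94; 1 0 -0.001 -0.009 0.01 -0.02 -0.93; 1 0.001 -0.001 -0.008 0 -0.02 -0.94; 1 0 -0.001 -0.008 0 -0.03 -0.93; 1 0 0 -0.009 0 -0.02 -0.94; 1 0.001 -0.001 -0.008 0.01 -0.02 -0.93; 1 0 -0.001 -0.008 0 -0.02 -0.94; 1 0.001 -0.001 -0.008 0 -0.02 -0.94; 1 0 0 -0.009 0 -0.02 -0.93; 1 0.001 -0.001 -0.008 0.01 -0.02 -0.94; 1 0 -0.001 -0.008 0 -0.02 -0.93; 1 0.001 0 -0.009 0 -0.02 -0.94"

```text
t: 7.27
eef_pos: [0.5346, -0.0998, 0.1376]
tool_rot: [0.013, 0.971, -0.094, 0.22]
contact_force: [-0.4, 0.3, -0.5]
gripper_width: -0.0
```

Call:
apply_moves:
  moves: "1 0.001 -0.001 -0.008 0.01 -0.03 -0.93; 1 0 -0.001 -0.008 0 -0.02 -0.94; 1 0.001 0 -0.009 0 -0.02 -0.93; 1 0.001 0 -0.008 0 -0.02 -0.94; 1 0 -0.001 -0.008 0.01 -0.02 -0.94; 1 0.001 0 -0.009 0 -0.02 -0.93; 1 0.001 -0.001 -0.008 0 -0.02 -0.94; 1 0.001 0 -0.008 0 -0.02 -0.93; 1 0 0 -0.008 0.01 -0.03 -0.94; 1 0.001 0 -0.009 0 -0.02 -0.93; 1 0.001 0 -0.008 0 -0.02 -0.94; 1 0.001 0 -0.008 0.01 -0.02 -0.94"

```text
t: 8.27
eef_pos: [0.5305, -0.0984, 0.1488]
tool_rot: [0.094, 0.935, 0.284, 0.19]
contact_force: [0.7, -0.8, 0.2]
gripper_width: -0.002
```

Call:
apply_moves:
  moves: "1 0.001 0 -0.009 0 -0.02 -0.93; 1 0 0 -0.008 0 -0.02 -0.94; 1 0.001 0 -0.008 0 -0.02 -0.93; 1 0.001 0 -0.009 0.01 -0.02 -0.94; 1 0 0 -0.008 0 -0.03 -0.93; 1 0.001 0 -0.008 0 -0.02 -0.94; 1 0.001 0 -0.009 0 -0.02 -0.93; 1 0 0.001 -0.008 0.01 -0.02 -0.94; 1 0.001 0 -0.008 0 -0.02 -0.94; 1 0 0 -0.009 0 -0.02 -0.93; 1 0.001 0.001 -0.008 0.01 -0.02 -0.94; 1 0 0 -0.008 0 -0.02 -0.93"

```text
t: 9.27
eef_pos: [0.5264, -0.097, 0.16]
tool_rot: [0.161, 0.758, 0.619, 0.132]
contact_force: [0.7, -0.3, -0.4]
gripper_width: -0.004
```

Run:
```python
import pl
from pl import *
show()
plan([((-40,0,160),45,12)],1)
```

```text
t 9.27 stage [-40.1  -0.2 160. ] tilt 24.0 ax [0. 1. 0.] F [ 0.7 -0.2 -0.4] w -0.004 q [ 1.08  0.42 -1.23  2.21  1.03  0.58  0.5 ]
1 0 0 0 -0.44 0 0; 1 0 0 0 -0.44 0 0; 1 0 0 0 -0.43 0 0; 1 0 0 0 -0.44 0 0; 1 0.001 0 0 -0.44 0 0; 1 0 0 0 -0.44 0 0; 1 0 0 0 -0.43 0 0; 1 0 0 0 -0.44 0 0; 1 0 0 0 -0.44 0 0; 1 0 0 0 -0.44 0 0; 1 0 0 0 -0.44 0 0; 1 0 0 0 -0.43 0 0
```

Call:
apply_moves:
  moves: "1 0 0 0 -0.44 0 0; 1 0 0 0 -0.44 0 0; 1 0 0 0 -0.43 0 0; 1 0 0 0 -0.44 0 0; 1 0.001 0 0 -0.44 0 0; 1 0 0 0 -0.44 0 0; 1 0 0 0 -0.43 0 0; 1 0 0 0 -0.44 0 0; 1 0 0 0 -0.44 0 0; 1 0 0 0 -0.44 0 0; 1 0 0 0 -0.44 0 0; 1 0 0 0 -0.43 0 0"

```text
t: 10.27
eef_pos: [0.5317, -0.1048, 0.1567]
tool_rot: [0.292, 0.722, 0.584, 0.231]
contact_force: [3.6, 49.1, 8.3]
gripper_width: -0.003
```

Run:
```python
import pl
from pl import *
show()
plan([((-25,0,75),42,8)],1)
```

```text
t 10.27 stage [-33.3  -6.7 156.7] tilt 43.7 ax [ 0.01  1.   -0.01] F [-6.2 48.8  8.3] w -0.003 q [ 1.18  0.6  -1.41  2.44  1.98  0.76 -0.34]
1 0.008 -0.053 0.067 0.05 0.02 -0.01; 1 0.007 -0.052 0.068 0.06 0.03 0; 1 0.008 -0.052 0.068 0.05 0.02 -0.01; 1 0.008 -0.052 0.068 0.05 0.03 -0.01; 1 0.007 -0.051 0.068 0.05 0.02 0; 1 0.007 -0.052 0.068 0.06 0.03 -0.01; 1 0.007 -0.051 0.069 0.05 0.02 -0.01; 1 0.008 -0.051 0.069 0.05 0.02 0
```

Run:
```python
from pl import *
a=imaging.read_camera("scene"); save(a,"s3.png",s=1.5)
b=imaging.read_camera("top"); save(b,"t3.png",s=1.5); show()
```

```text
t 10.37 stage [-33.6  -6.4 154.7] tilt 43.5 ax [ 0.01  1.   -0.  ] F [-0.2  0.2 -0.1] w 0.001 q [ 1.18  0.6  -1.41  2.43  1.98  0.75 -0.34]
```

View pics/s3.png

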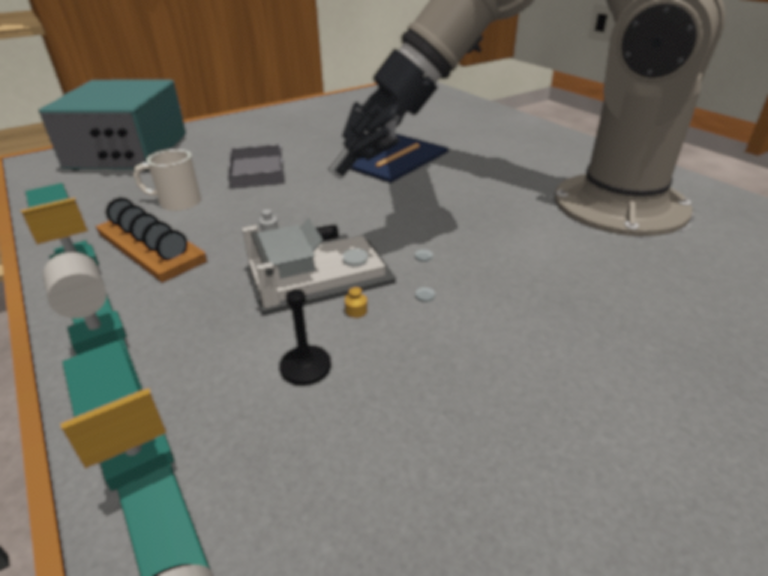

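View pics/t3.png

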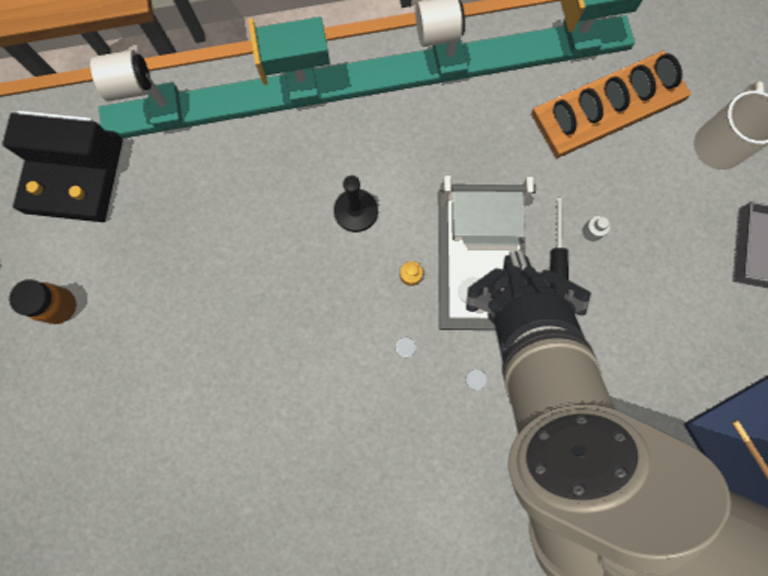

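Nothing is touching: the force reading was a transient as joints reached their limits. The picture shows the hand tilted and clear of the stage. I'll go on slowly.

Run:
```python
from pl import *
plan([((-20,0,110),38,10)],1)
```

```text
1 0.006 -0.017 0.035 0.14 0.01 -0.01; 1 0.005 -0.018 0.035 0.13 0.02 -0.02; 1 0.006 -0.016 0.035 0.14 0.01 -0.01; 1 0.005 -0.017 0.035 0.14 0.01 -0.02; 1 0.006 -0.016 0.036 0.13 0.02 -0.01; 1 0.005 -0.016 0.035 0.14 0.01 -0.02; 1 0.005 -0.015 0.036 0.14 0.01 -0.01; 1 0.006 -0.015 0.036 0.13 0.02 -0.02; 1 0.005 -0.015 0.036 0.14 0.01 -0.01; 1 0.006 -0.014 0.036 0.14 0.01 -0.02
```

Call:
apply_moves:
  moves: "1 0.006 -0.017 0.035 0.14 0.01 -0.01; 1 0.005 -0.018 0.035 0.13 0.02 -0.02; 1 0.006 -0.016 0.035 0.14 0.01 -0.01; 1 0.005 -0.017 0.035 0.14 0.01 -0.02; 1 0.006 -0.016 0.036 0.13 0.02 -0.01; 1 0.005 -0.016 0.035 0.14 0.01 -0.02; 1 0.005 -0.015 0.036 0.14 0.01 -0.01; 1 0.006 -0.015 0.036 0.13 0.02 -0.02; 1 0.005 -0.015 0.036 0.14 0.01 -0.01; 1 0.006 -0.014 0.036 0.14 0.01 -0.02"

```text
t: 11.2
eef_pos: [0.5476, -0.0972, 0.1119]
tool_rot: [0.253, 0.729, 0.602, 0.207]
contact_force: [-0.2, 0.6, 0.7]
gripper_width: -0.005
```

Run:
```python
from pl import *
show()
plan([((-20,0,70),38,6)],1)
```

```text
t 11.2 stage [-19.2   3.9 111.9] tilt 38.2 ax [-0.01  1.   -0.  ] F [-0.3  0.6  0.7] w -0.005 q [ 1.06  0.68 -1.29  2.37  1.92  0.76 -0.25]
1 -0.005 -0.037 0.045 0.01 -0.01 0.02; 1 -0.005 -0.037 0.045 0 0 0.03; 1 -0.005 -0.037 0.045 0.01 -0.01 0.02; 1 -0.006 -0.036 0.045 0.01 0 0.02; 1 -0.005 -0.037 0.046 0.01 -0.01 0.02; 1 -0.005 -0.037 0.045 0 -0.01 0.03
```

Call:
apply_moves:
  moves: "1 -0.005 -0.037 0.045 0.01 -0.01 0.02; 1 -0.005 -0.037 0.045 0 0 0.03; 1 -0.005 -0.037 0.045 0.01 -0.01 0.02; 1 -0.006 -0.036 0.045 0.01 0 0.02; 1 -0.005 -0.037 0.046 0.01 -0.01 0.02; 1 -0.005 -0.037 0.045 0 -0.01 0.03"

```text
t: 11.7
eef_pos: [0.5457, -0.1009, 0.0695]
tool_rot: [0.253, 0.732, 0.598, 0.206]
contact_force: [-0.4, -0.1, -0.4]
gripper_width: 0.001
```

Run:
```python
from pl import *
show()
plan([((6,0,48),38,6)],1)
```

```text
t 11.7 stage [-20.3  -0.1  69.5] tilt 38.0 ax [0. 1. 0.] F [-0.4 -0.2 -0.4] w 0.001 q [ 1.01  0.8  -1.23  2.39  2.05  0.85 -0.33]
1 0 0.01 0.046 0 0 0; 1 0 0.011 0.046 0 0 0; 1 0.001 0.01 0.046 0.01 0 -0.01; 1 0 0.01 0.046 0 0 0; 1 0 0.011 0.046 0 0 0; 1 0 0.01 0.046 0 0.01 0
```

Call:
apply_moves:
  moves: "1 0 0.01 0.046 0 0 0; 1 0 0.011 0.046 0 0 0; 1 0.001 0.01 0.046 0.01 0 -0.01; 1 0 0.01 0.046 0 0 0; 1 0 0.011 0.046 0 0 0; 1 0 0.01 0.046 0 0.01 0"

```text
t: 12.2
eef_pos: [0.5725, -0.1061, 0.0489]
tool_rot: [0.253, 0.732, 0.598, 0.206]
contact_force: [0.5, 0.4, -1.1]
gripper_width: 0.006
```

Run:
```python
from pl import *
show()
a=imaging.read_camera("scene"); save(a,"s4.png",(130,60,290,220),4)
# arc: corner of fingertip on arc round hinge
def tcp(th,r,off,tilt=38):
    th=np.deg2rad(th); t=np.deg2rad(tilt)
    # underside dir: shut = (0,-1); rotated
    c=np.array([80,70])+r*np.array([-np.cos(th),np.sin(th)])+off*np.array([-np.sin(th),-np.cos(th)])
    k=c-11*np.array([np.cos(t),np.sin(t)]); return (k[0],0,k[1])
for th,r in [(0,66),(15,66),(30,64),(45,62),(60,60),(75,58),(90,56),(105,54),(115,54)]: print(th,np.round(tcp(th,r,3),1))
plan([(tcp(0,66,3),38,3),(tcp(15,66,3),38,4),(tcp(30,64,3),38,4),(tcp(45,62,3),38,4)],1)
```

```text
t 12.2 stage [ 7.   0.1 48.9] tilt 38.1 ax [-0.  1. -0.] F [ 0.4  0.5 -1.1] w 0.006 q [ 0.97  0.86 -1.18  2.34  2.1   0.86 -0.32]
0 [ 5.3  0.  60.2]
15 [ 6.8  0.  77.4]
30 [14.4  0.  92.6]
45 [ 25.4   0.  104.9]
60 [ 38.7   0.  113.7]
75 [ 53.4   0.  118.5]
90 [ 68.3   0.  119.2]
105 [ 82.4   0.  116.2]
115 [ 91.4   0.  113.4]
1 0.001 0.015 -0.03 0 0 0; 1 0 0.016 -0.029 0.01 0 -0.01; 1 0.001 0.015 -0.03 0 0 0; 1 0 0.024 -0.026 0 0 0; 1 0 0.025 -0.026 0 0 0; 1 0 0.024 -0.027 0 0 0; 1 0 0.025 -0.026 0 0 0; 1 0 0.032 -0.015 0 0 0; 1 0 0.032 -0.015 0 0 0; 1 0 0.032 -0.016 0 0 0; 1 0 0.032 -0.015 0 0 0; 1 0 0.034 -0.006 0 0 0 

1 0 0.033 -0.006 0 0 0; 1 0 0.034 -0.006 0 0 0; 1 -0.001 0.034 -0.006 0 0 0
```

View pics/s4.png

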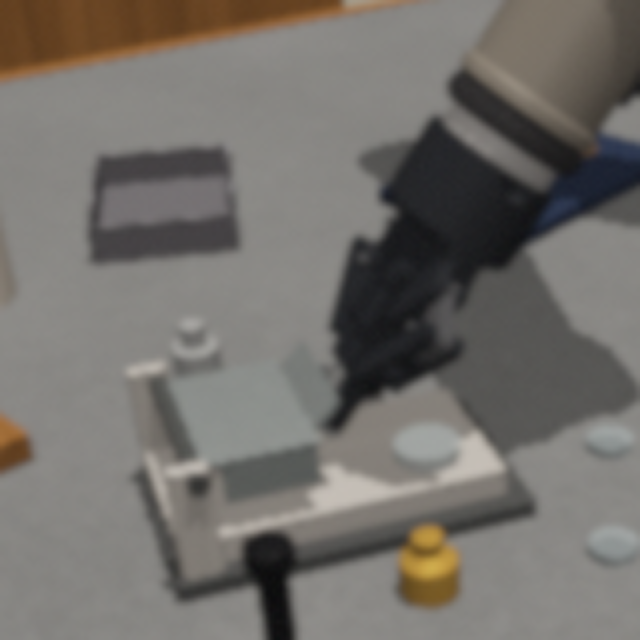

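The fingertip is at about (335,425) in the crop, in front of and below the lip. The disc at (427,445) is clear. Lifting now.

Call:
apply_moves:
  moves: "1 0.001 0.015 -0.03 0 0 0; 1 0 0.016 -0.029 0.01 0 -0.01; 1 0.001 0.015 -0.03 0 0 0; 1 0 0.024 -0.026 0 0 0; 1 0 0.025 -0.026 0 0 0; 1 0 0.024 -0.027 0 0 0; 1 0 0.025 -0.026 0 0 0"

```text
t: 12.83
eef_pos: [0.5709, -0.1057, 0.0785]
tool_rot: [0.252, 0.732, 0.599, 0.206]
contact_force: [0.1, 1.1, -0.8]
gripper_width: 0.004
```

```bash
cat >> pl.py <<'E'
def tcp(th,r,off,tilt=38):
    th=np.deg2rad(th); t=np.deg2rad(tilt)
    c=np.array([80,70])+r*np.array([-np.cos(th),np.sin(th)])+off*np.array([-np.sin(th),-np.cos(th)])
    k=c-11*np.array([np.cos(t),np.sin(t)]); return (k[0],0,k[1])
E
python3 - <<'E'
from pl import *
show()
a=imaging.read_camera("scene"); save(a,"s5.png",(130,60,290,220),4)
plan([(tcp(t,r,3),38,4) for t,r in [(30,64),(45,62),(60,60)]],1)
E
```

```text
t 12.83 stage [ 5.3  0.2 78.5] tilt 38.0 ax [-0.  1. -0.] F [-0.1  1.  -0.8] w 0.004 q [ 1.    0.78 -1.22  2.33  2.01  0.81 -0.27]
1 -0.001 0.032 -0.011 0 0 0; 1 0 0.031 -0.011 0.01 0 0.01; 1 -0.001 0.032 -0.011 0 0 0; 1 0 0.031 -0.01 0 0 0.01; 1 0 0.034 -0.006 0 0 0; 1 0 0.034 -0.007 0 0 0; 1 0 0.034 -0.006 0 0 0; 1 0 0.034 -0.006 0 0 0; 1 0 0.033 0.003 0 0 0; 1 0 0.033 0.003 0 0 0; 1 0 0.033 0.002 0 0 0; 1 0 0.033 0.003 0 0 0
```

View pics/s5.png

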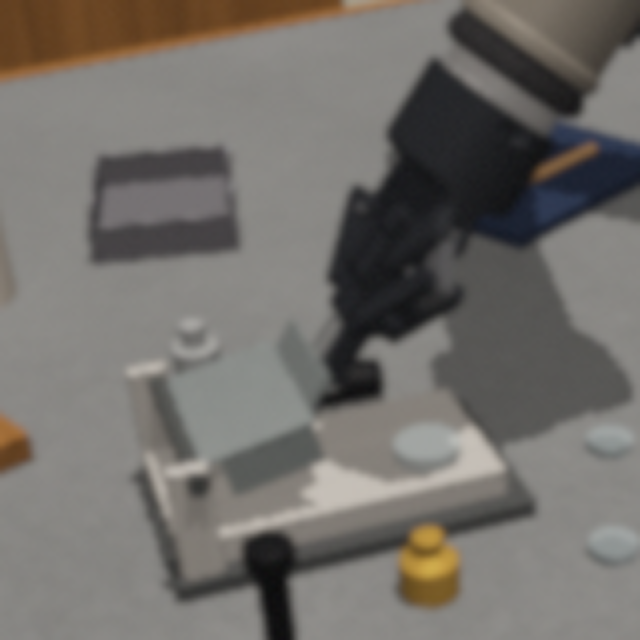

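The guard is lifting: its near edge is up by about 15°. I'll keep following the arc.

Call:
apply_moves:
  moves: "1 -0.001 0.032 -0.011 0 0 0; 1 0 0.031 -0.011 0.01 0 0; 1 -0.001 0.032 -0.011 0 0 0; 1 0 0.031 -0.01 0 0 0.01; 1 0 0.034 -0.006 0 0 0; 1 0 0.034 -0.007 0 0 0; 1 0 0.034 -0.006 0 0 0; 1 0 0.034 -0.006 0 0 0; 1 0 0.033 0.003 0 0 0; 1 0 0.033 0.003 0 0 0; 1 0 0.033 0.002 0 0 0; 1 0 0.033 0.003 0 0 0"

```text
t: 13.88
eef_pos: [0.604, -0.1127, 0.1128]
tool_rot: [0.252, 0.732, 0.598, 0.206]
contact_force: [-2.0, -0.5, 0.4]
gripper_width: 0.0
```

Run:
```python
from pl import *
show()
a=imaging.read_camera("scene"); save(a,"s6.png",(130,60,290,220),4)
plan([(tcp(t,r,3),38,4) for t,r in [(75,58),(90,56),(103,54)]],1)
```

```text
t 13.88 stage [ 39.2  -0.  112.8] tilt 38.0 ax [0. 1. 0.] F [-1.9 -0.9  0.4] w 0.0 q [ 1.01  0.72 -1.23  2.25  1.87  0.73 -0.14]
1 0 0.028 0.009 0 0 0; 1 0 0.029 0.009 0.01 0 0; 1 0 0.028 0.008 0 0 0; 1 0 0.028 0.009 0 0 0; 1 0 0.026 0.018 0 0 0; 1 0 0.025 0.018 0 0 0; 1 0 0.026 0.018 0 0 0; 1 0.001 0.025 0.018 0 0 0; 1 0 0.017 0.02 0 0 0; 1 0 0.016 0.02 0 0 0; 1 0 0.017 0.02 0 0 0; 1 0 0.016 0.02 0 0 0
```

View pics/s6.png

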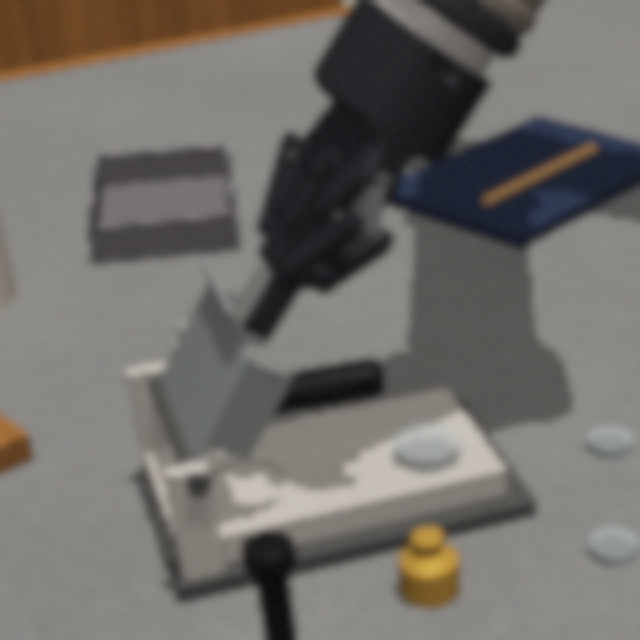

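The guard is about 60° open, with the finger against its underside near (250,320). Continuing past the balance point.

Call:
apply_moves:
  moves: "1 0 0.028 0.009 0 0 0; 1 0 0.029 0.009 0.01 0 0; 1 0 0.028 0.008 0 0 0; 1 0 0.028 0.009 0 0 0; 1 0 0.026 0.018 0 0 0; 1 0 0.025 0.018 0 0 0; 1 0 0.026 0.018 0 0 0; 1 0.001 0.025 0.018 0 0 0; 1 0 0.017 0.02 0 0 0; 1 0 0.016 0.02 0 0 0; 1 0 0.017 0.02 0 0 0; 1 0 0.016 0.02 0 0 0"

```text
t: 14.93
eef_pos: [0.6433, -0.1205, 0.1153]
tool_rot: [0.252, 0.732, 0.598, 0.206]
contact_force: [-0.3, 0.2, -0.4]
gripper_width: 0.0
```

Run:
```python
from pl import *
show()
a=imaging.read_camera("scene"); save(a,"s7.png",(130,60,290,220),4)
plan([((86,0,121),38,3),((40,0,135),38,9)],1)
```

```text
t 14.93 stage [ 79.2   0.2 115.3] tilt 37.9 ax [-0.  1.  0.] F [-0.4  0.2 -0.4] w 0.0 q [ 0.97  0.75 -1.19  2.16  1.82  0.72 -0.06]
1 0 0.023 -0.002 -0.01 0 0; 1 -0.001 0.023 -0.001 0 0 0; 1 0 0.024 -0.002 -0.01 0 0; 1 0 -0.026 -0.036 0 0 0; 1 0 -0.025 -0.037 0 0 0; 1 0 -0.026 -0.036 0 0 0; 1 0 -0.025 -0.037 0 0 0; 1 0 -0.026 -0.036 0 0 0; 1 0 -0.026 -0.037 0 0 0; 1 0 -0.025 -0.036 0 0 0; 1 0 -0.026 -0.037 0 0 0; 1 0 -0.025 -0.036 0 0 0
```

View pics/s7.png

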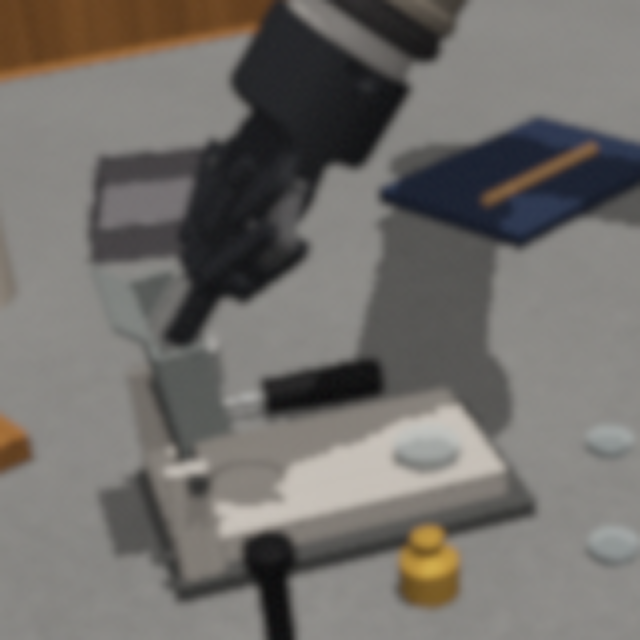

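Call:
apply_moves:
  moves: "1 0 0.023 -0.002 0 0 0; 1 0 0.023 -0.002 0 0 0; 1 0 0.024 -0.002 0 0 0; 1 0 0 0 0 0 0; 1 0 0 0 0 0 0; 1 0 -0.026 -0.036 0 0 0; 1 0 -0.026 -0.036 0 0 0; 1 0 -0.026 -0.036 0 0 0; 1 0 -0.026 -0.036 0 0 0; 1 0 -0.026 -0.036 0 0 0; 1 0 -0.026 -0.036 0 0 0; 1 0 -0.026 -0.036 0 0 0"

```text
t: 15.98
eef_pos: [0.6134, -0.1144, 0.1318]
tool_rot: [0.252, 0.732, 0.598, 0.206]
contact_force: [-0.3, -0.8, -0.3]
gripper_width: 0.001
```

Run:
```python
from pl import *
show()
a=imaging.read_camera("scene"); save(a,"s8.png",(130,60,290,220),4)
b=imaging.read_camera("top"); save(b,"t8.png",(250,90,420,240),4.5)
```

```text
t 15.98 stage [ 48.7   0.2 131.8] tilt 37.9 ax [-0.  1. -0.] F [-0.1 -0.8 -0.3] w 0.001 q [ 1.02  0.68 -1.24  2.22  1.79  0.7  -0.08]
```

View pics/s8.png

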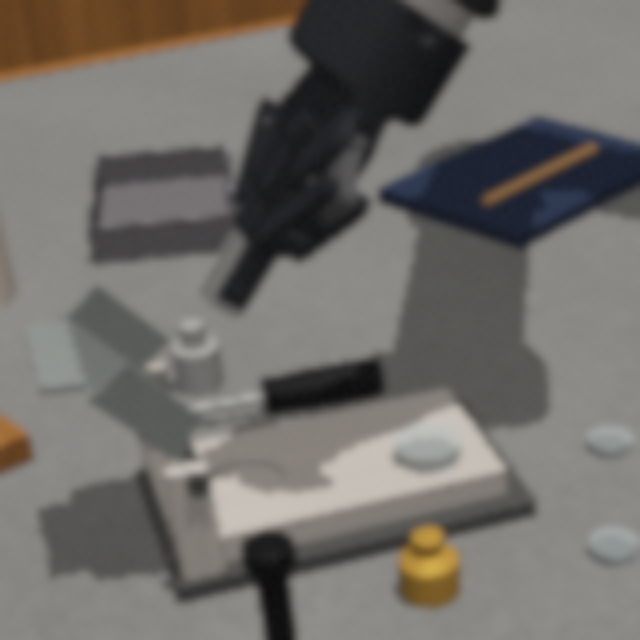

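View pics/t8.png

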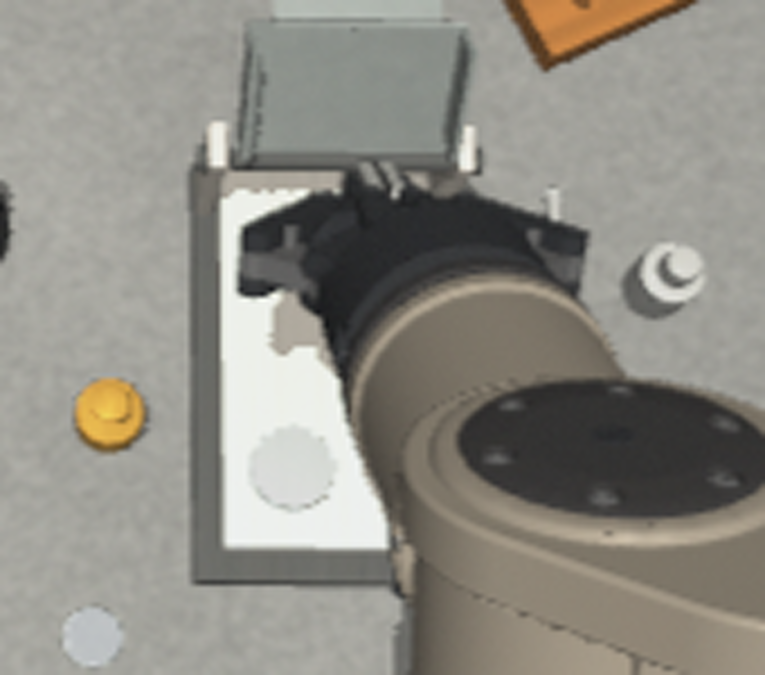

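The guard now rests on its stop by itself (panel at crop (355,90) in the top view). Next I'll bring the hand upright behind the disc, with the jaws slightly parted for a two-point push.

```bash
cat >> pl.py <<'E'
HD=0.
def rot(tilt):
    R0=RS@Ro.from_rotvec([0,0,np.deg2rad(HD)]).as_matrix()@np.array([[0,1,0],[1,0,0],[0,0,-1]],float)
    return Ro.from_matrix(R0)*Ro.from_rotvec([-np.deg2rad(tilt),0,0])
E
python3 - <<'E'
import pl
from pl import *
pl.HD=-7; plan([((-25,15,155),20,12)],0.44,(cur()[0],cur()[1]))
E
```

```text
0.44 0.01 -0.03 -0.044 0.37 -0.07 0.13; 0.44 0.01 -0.032 -0.043 0.38 -0.07 0.13; 0.44 0.009 -0.033 -0.043 0.37 -0.07 0.13; 0.44 0.009 -0.034 -0.042 0.37 -0.07 0.13; 0.44 0.008 -0.035 -0.04 0.37 -0.07 0.13; 0.44 0.008 -0.036 -0.04 0.38 -0.08 0.13; 0.44 0.007 -0.037 -0.04 0.37 -0.07 0.13; 0.44 0.007 -0.039 -0.038 0.37 -0.07 0.13; 0.44 0.006 -0.039 -0.037 0.37 -0.07 0.12; 0.44 0.006 -0.041 -0.036 0.38 -0.07 0.13; 0.44 0.005 -0.041 -0.035 0.37 -0.07 0.13; 0.44 0.004 -0.042 -0.034 0.37 -0.07 0.13
```

Call:
apply_moves:
  moves: "0.44 0.01 -0.03 -0.044 0.37 -0.07 0.13; 0.44 0.01 -0.032 -0.043 0.38 -0.07 0.13; 0.44 0.009 -0.033 -0.043 0.37 -0.07 0.13; 0.44 0.009 -0.034 -0.042 0.37 -0.07 0.13; 0.44 0.008 -0.035 -0.04 0.37 -0.07 0.13; 0.44 0.008 -0.036 -0.04 0.38 -0.08 0.13; 0.44 0.007 -0.037 -0.04 0.37 -0.07 0.13; 0.44 0.007 -0.039 -0.038 0.37 -0.07 0.13; 0.44 0.006 -0.039 -0.037 0.37 -0.07 0.12; 0.44 0.006 -0.041 -0.036 0.38 -0.07 0.13; 0.44 0.005 -0.041 -0.035 0.37 -0.07 0.13; 0.44 0.004 -0.042 -0.034 0.37 -0.07 0.13"

```text
t: 17.08
eef_pos: [0.5448, -0.0852, 0.1551]
tool_rot: [0.14, 0.8, 0.575, 0.101]
contact_force: [0.1, 1.0, -0.3]
gripper_width: 0.28
```

Run:
```python
import pl
from pl import *
show()
pl.HD=-14; plan([((-94,34,150),0,14)],0.44)
```

```text
t 17.08 stage [-24.3  15.1 155.1] tilt 19.8 ax [0.12 0.99 0.  ] F [-0.1  1.  -0.3] w 0.28 q [ 1.04  0.59 -1.34  2.13  1.1   0.84  0.32]
0.44 0.006 -0.041 -0.012 0.36 -0.02 0.12; 0.44 0.006 -0.041 -0.01 0.35 -0.02 0.13; 0.44 0.005 -0.042 -0.01 0.36 -0.03 0.12; 0.44 0.005 -0.042 -0.009 0.35 -0.02 0.12; 0.44 0.005 -0.042 -0.007 0.36 -0.02 0.12; 0.44 0.004 -0.042 -0.007 0.35 -0.02 0.13; 0.44 0.004 -0.043 -0.005 0.36 -0.03 0.12; 0.44 0.003 -0.043 -0.005 0.36 -0.02 0.12; 0.44 0.003 -0.043 -0.003 0.35 -0.02 0.13; 0.44 0.003 -0.042 -0.002 0.36 -0.02 0.12; 0.44 0.002 -0.043 -0.001 0.35 -0.02 0.12; 0.44 0.002 -0.043 -0.001 0.36 -0.03 0.12 

0.44 0.002 -0.043 0.001 0.35 -0.02 0.13; 0.44 0.001 -0.044 0.002 0.36 -0.02 0.12
```

Call:
apply_moves:
  moves: "0.44 0.006 -0.041 -0.012 0.36 -0.02 0.12; 0.44 0.006 -0.041 -0.01 0.35 -0.02 0.13; 0.44 0.005 -0.042 -0.01 0.36 -0.03 0.12; 0.44 0.005 -0.042 -0.009 0.35 -0.02 0.12; 0.44 0.005 -0.042 -0.007 0.36 -0.02 0.12; 0.44 0.004 -0.042 -0.007 0.35 -0.02 0.13; 0.44 0.004 -0.043 -0.005 0.36 -0.03 0.12; 0.44 0.003 -0.043 -0.005 0.36 -0.02 0.12; 0.44 0.003 -0.043 -0.003 0.35 -0.02 0.13; 0.44 0.003 -0.042 -0.002 0.36 -0.02 0.12; 0.44 0.002 -0.043 -0.001 0.35 -0.02 0.12; 0.44 0.002 -0.043 -0.001 0.36 -0.03 0.12"

```text
t: 18.08
eef_pos: [0.4893, -0.0575, 0.1505]
tool_rot: [0.02, 0.841, 0.54, 0.014]
contact_force: [0.4, 0.4, -0.2]
gripper_width: 0.278
```

Call:
apply_moves:
  moves: "0.44 0.002 -0.043 0.001 0.35 -0.02 0.13; 0.44 0.001 -0.044 0.002 0.36 -0.02 0.12"

```text
t: 18.25
eef_pos: [0.48, -0.0527, 0.1497]
tool_rot: [-0.001, 0.846, 0.533, -0.0]
contact_force: [0.3, 1.1, -0.7]
gripper_width: 0.279
```

Run:
```python
import pl
from pl import *
show()
a=imaging.read_camera("scene"); save(a,"s9.png",(160,120,290,230),6)
b=imaging.read_camera("top"); save(b,"t9.png",(280,100,380,230),4.5)
o=cur(); c=imaging.read_camera("wrist"); save(c,"w9.png",s=1.5)
np.savez("w9.npz",p=o[0],R=o[1].as_matrix(),M=c["mount"],k=[c["fx"],c["fy"],c["cx"],c["cy"]])
for p,n in((a,"a"),(b,"b"),(c,"c")): print(n,[(np.round(r["location"],1).tolist(),round(r["score"],2)) for r in nets.spot_point(p,"disc_center")][:4])
```

```text
t 18.25 stage [-94.3  34.  149.7] tilt -0.1 ax [0.24 0.97 0.  ] F [ 0.1  1.1 -0.7] w 0.279 q [ 1.01  0.66 -1.35  2.02  0.74  1.09  0.43]
a [([195.0, 162.6], 0.54), ([236.9, 169.2], 0.44), ([284.5, 169.6], 0.38)]
b [([270.2, 227.4], 0.68), ([315.3, 252.6], 0.6)]
c [([217.8, 118.2], 0.98), ([323.0, 135.7], 0.83), ([256.3, 237.2], 0.81)]
```

View pics/s9.png

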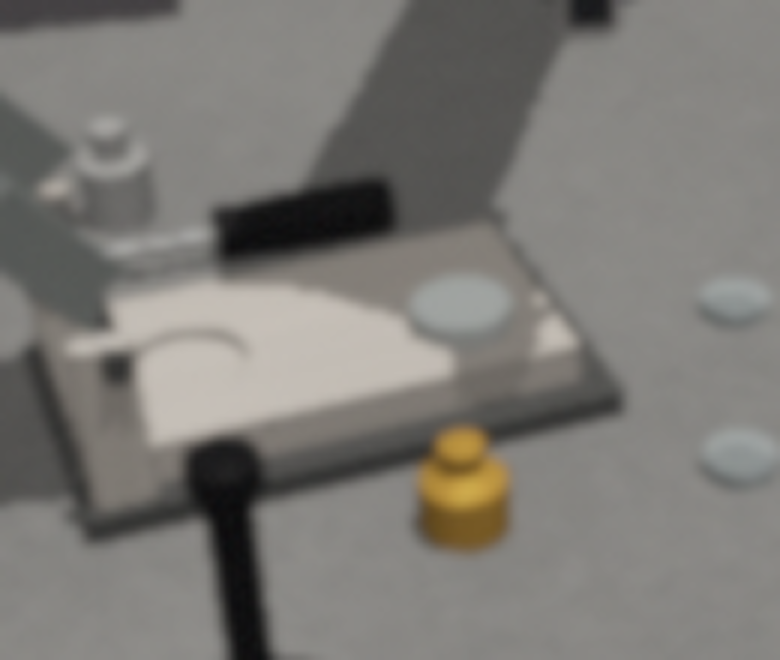

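View pics/t9.png

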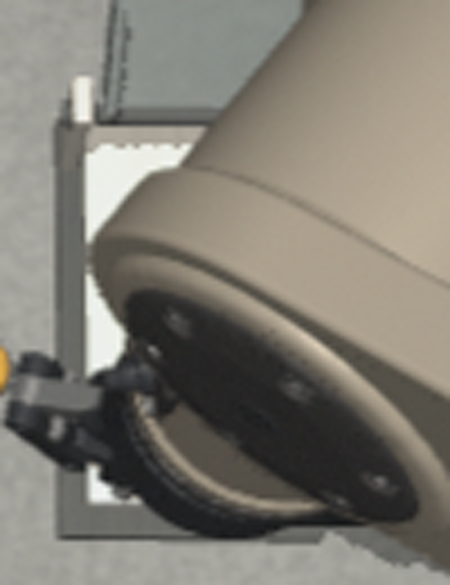

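View pics/w9.png

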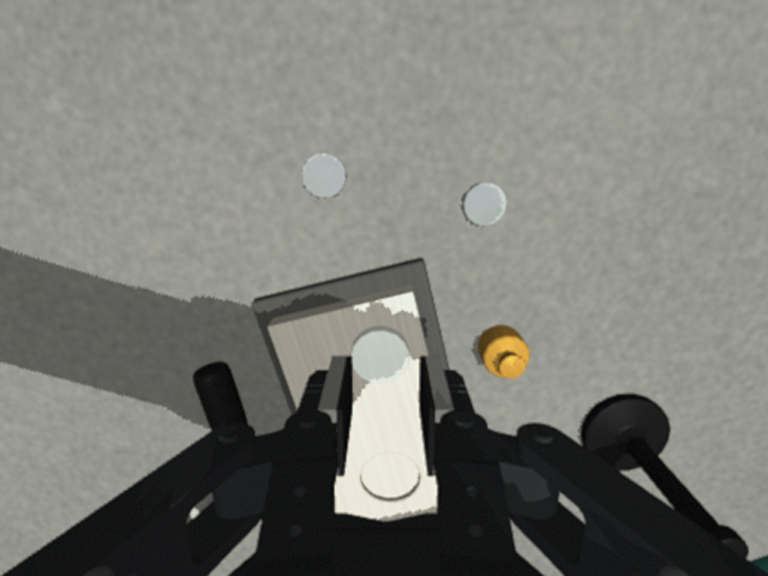

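Run:
```python
import pl
from pl import *
z=np.load("w9.npz"); fx,fy,cx,cy=z["k"]; M=z["M"]
def wr(uv,h):
    d=np.array([(uv[0]-cx)/fx,(uv[1]-cy)/fy,1]); o=z["p"]+z["R"]@M[:3,3]; d=z["R"]@M[:3,:3]@d
    return st(o+d*(h-o[2])/d[2]).round(1)
print("net disc",wr((256.3,237.2),.033))
print("disc",wr((380/1.5,354/1.5),.038),"pocket",wr((390/1.5,476/1.5),.028))
print("bed corners",wr((414/1.5,292/1.5),.028),wr((268/1.5,324/1.5),.028))
print("plate corners",wr((421/1.5,260/1.5),.012),wr((255/1.5,299/1.5),.012))
```

```text
net disc [-47.8  21.3  33. ]
disc [-52.1  19.5  38. ] pocket [48.7  1.3 28. ]
bed corners [-83.9  49.6  28. ] [-85.7 -46.8  28. ]
plate corners [-99.1  58.8  12. ] [-99.9 -55.4  12. ]
```

Run:
```python
import pl
from pl import *
pl.HD=-12.7; plan([((-92,31.5,60),0,6),((-92,31.5,33),0,5)],0.44)
```

```text
0.44 -0.002 0.003 0.125 0 0 -0.05; 0.44 -0.003 0.003 0.124 0.01 0 -0.06; 0.44 -0.002 0.003 0.125 0 0 -0.05; 0.44 -0.003 0.004 0.125 0 0 -0.05; 0.44 -0.002 0.003 0.124 0.01 0 -0.05; 0.44 -0.003 0.003 0.125 0 0 -0.06; 0.44 0 0 0.045 0 0 0; 0.44 0 0 0.045 0 0 0; 0.44 0 0 0.045 0 0 0; 0.44 0 0 0.045 0 0 0; 0.44 0 0 0.045 0 0 0
```

Call:
apply_moves:
  moves: "0.44 -0.002 0.003 0.125 0 0 -0.05; 0.44 -0.003 0.003 0.124 0.01 0 -0.06; 0.44 -0.002 0.003 0.125 0 0 -0.05; 0.44 -0.003 0.004 0.125 0 0 -0.05; 0.44 -0.002 0.003 0.124 0.01 0 -0.05; 0.44 -0.003 0.003 0.125 0 0 -0.06"

```text
t: 19.05
eef_pos: [0.4819, -0.0557, 0.0594]
tool_rot: [0.0, 0.84, 0.543, 0.0]
contact_force: [-0.1, -0.3, 0.2]
gripper_width: 0.279
```

Call:
apply_moves:
  moves: "0.44 0 0 0.045 0 0 0; 0.44 0 0 0.045 0 0 0; 0.44 0 0 0.045 0 0 0; 0.44 0 0 0.045 0 0 0; 0.44 0 0 0.035 0 0 0"

```text
t: 19.47
eef_pos: [0.4821, -0.0556, 0.0342]
tool_rot: [0.0, 0.84, 0.543, 0.0]
contact_force: [-0.3, 0.8, 1.0]
gripper_width: 0.277
```

Run:
```python
import pl
from pl import *
show()
a=imaging.read_camera("scene"); save(a,"s10.png",(180,90,290,200),6)
```

```text
t 19.47 stage [-91.7  31.6  34.2] tilt 0.0 ax [0.22 0.98 0.  ] F [-0.5  0.7  1. ] w 0.277 q [ 0.87  0.8  -1.16  2.09  0.96  0.93  0.3 ]
```

View pics/s10.png

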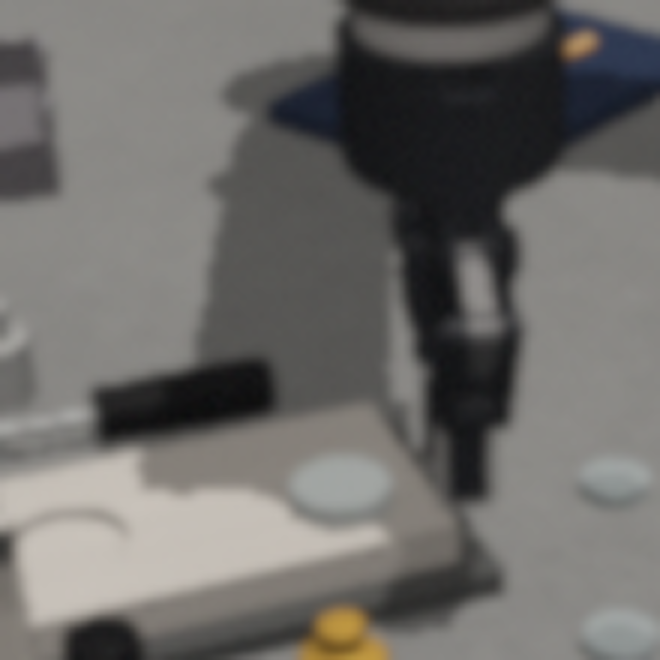

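Run:
```python
import pl
from pl import *
a=imaging.read_camera("scene")
p,R,o=cur()
for z in (30,34,38,42,46):
    print(z,[((proj(a,w(st(p)*[1,1,0]+[0,0,z]+RS.T@R.as_matrix()@np.array([sx,sy,0])))-[180,90])*6).round(0).tolist() for sx in (12,19,26) for sy in (-11,11)])
```

```text
30 [[496.0, 505.0], [437.0, 511.0], [499.0, 515.0], [440.0, 521.0], [503.0, 525.0], [442.0, 532.0]]
34 [[496.0, 495.0], [437.0, 501.0], [499.0, 506.0], [439.0, 512.0], [503.0, 516.0], [442.0, 522.0]]
38 [[496.0, 486.0], [436.0, 492.0], [499.0, 496.0], [439.0, 502.0], [503.0, 507.0], [442.0, 513.0]]
42 [[496.0, 477.0], [436.0, 483.0], [499.0, 487.0], [439.0, 493.0], [503.0, 498.0], [442.0, 504.0]]
46 [[496.0, 468.0], [436.0, 473.0], [499.0, 478.0], [439.0, 484.0], [502.0, 488.0], [442.0, 494.0]]
```

Call:
apply_moves:
  moves: "0.44 0 0.028 0 0 0 0; 0.44 0 0.028 0 0 0 0; 0.44 0 0.028 0 0 0 0; 0.44 0 0 0.02 0 0 0; 0.44 0 0 0 0 0 0"

```text
t: 19.98
eef_pos: [0.4912, -0.0599, 0.0316]
tool_rot: [-0.0, 0.84, 0.543, 0.0]
contact_force: [-0.4, 1.0, -0.5]
gripper_width: 0.281
```

Call:
apply_moves:
  moves: "0.44 0 0 0.01 0 0 0; 0.44 0 0 0 0 0 0"

```text
t: 20.15
eef_pos: [0.4907, -0.0597, 0.0304]
tool_rot: [-0.0, 0.84, 0.543, -0.0]
contact_force: [1.0, -0.2, 0.1]
gripper_width: 0.284
```

Call:
apply_moves:
  moves: "0.44 0 0 0.01 0 0 0; 0.44 0 0 0 0 0 0"

```text
t: 20.32
eef_pos: [0.4908, -0.0597, 0.0292]
tool_rot: [-0.0, 0.84, 0.543, -0.0]
contact_force: [-1.0, -0.2, -0.1]
gripper_width: 0.279
```

Call:
apply_moves:
  moves: "0.44 0 0 0.01 0 0 0; 0.44 0 0 0 0 0 0"

```text
t: 20.48
eef_pos: [0.4909, -0.0596, 0.0281]
tool_rot: [-0.0, 0.84, 0.543, -0.0]
contact_force: [-1.4, 0.9, 0.5]
gripper_width: 0.283
```

Run:
```python
from pl import *
show()
a=imaging.read_camera("scene"); save(a,"s11.png",(180,90,290,200),6)
```

```text
t 20.48 stage [-82.2  29.4  28.1] tilt -0.0 ax [0.22 0.98 0.  ] F [-1.5  0.6  0.5] w 0.283 q [ 0.86  0.82 -1.14  2.08  0.97  0.93  0.31]
```

View pics/s11.png

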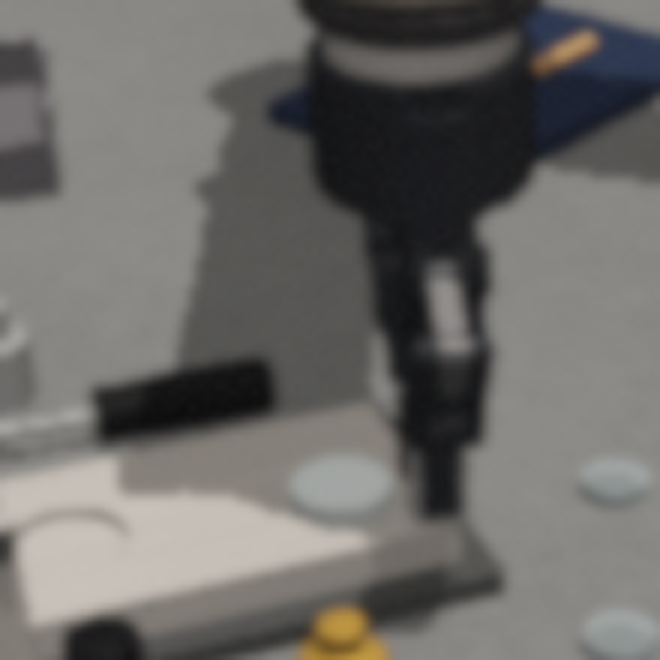

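Call:
apply_moves:
  moves: "0.44 0 0 0.01 0 0 0; 0.44 0 0 0 0 0 0"

```text
t: 20.7
eef_pos: [0.491, -0.0596, 0.028]
tool_rot: [0.0, 0.84, 0.543, -0.0]
contact_force: [-4.0, -1.8, 12.6]
gripper_width: 0.278
```

Call:
apply_moves:
  moves: "0.44 0 0 0.01 0 0 0; 0.44 0 0 0 0 0 0"

```text
t: 20.87
eef_pos: [0.4911, -0.0596, 0.0279]
tool_rot: [0.001, 0.84, 0.543, -0.001]
contact_force: [-8.1, -2.0, 27.5]
gripper_width: 0.28
```

Call:
apply_moves:
  moves: "0.44 0 0 0.01 0 0 0; 0.44 0 0 0 0 0 0"

```text
t: 21.03
eef_pos: [0.4911, -0.0596, 0.0278]
tool_rot: [0.002, 0.84, 0.543, -0.001]
contact_force: [-11.9, -4.9, 40.8]
gripper_width: 0.279
```

Contact with the bed came at TCP z = 28 mm. I should have stopped one step sooner. Raising so the tips ride 2 mm above the bed.

Call:
apply_moves:
  moves: "0.44 0 0 -0.03 0 0 0; 0.44 0 0 -0.016 0 0 0; 0.44 0 0 0 0 0 0"

```text
t: 21.28
eef_pos: [0.4912, -0.0597, 0.0304]
tool_rot: [0.0, 0.84, 0.543, 0.0]
contact_force: [-1.1, 0.1, 0.3]
gripper_width: 0.28
```

Run:
```python
import pl
from pl import *
show(); pl.HD=-12.7
plan([((-55,23.1,30),0,8)],0.44)
```

```text
t 21.28 stage [-81.9  29.3  30.4] tilt 0.0 ax [0.22 0.98 0.  ] F [-1.1 -0.1  0.3] w 0.28 q [ 0.86  0.82 -1.15  2.07  0.97  0.94  0.31]
0.44 0 0.029 0 0 0 0; 0.44 0 0.029 0.001 0 0 0; 0.44 -0.001 0.028 0 0 0 0; 0.44 0 0.029 0.001 0 0 0; 0.44 0 0.029 0 0 0 0; 0.44 0 0.029 0.001 0 0 0; 0.44 0 0.029 0 0.01 0 0; 0.44 0 0.028 0.001 0 0 0
```

Call:
apply_moves:
  moves: "0.44 0 0.024 0 0 0 0; 0.44 0 0.024 0 0 0 0; 0.44 0 0.024 0 0 0 0; 0.44 0 0.024 0 0 0 0; 0.44 0 0.024 0 0 0 0; 0.44 0 0.024 0 0 0 0; 0.44 0 0.024 0 0 0 0; 0.44 0 0.024 0 0 0 0; 0.44 0 0.024 0 0 0 0; 0.44 0 0.024 0 0 0 0"

```text
t: 22.12
eef_pos: [0.5175, -0.0716, 0.0301]
tool_rot: [-0.0, 0.84, 0.543, -0.0]
contact_force: [0.9, -0.4, 0.1]
gripper_width: 0.28
```

Run:
```python
import pl
from pl import *
show()
a=imaging.read_camera("scene"); save(a,"s12.png",(180,90,290,200),6)
o=cur(); c=imaging.read_camera("wrist"); save(c,"w12.png",s=1.5)
```

```text
t 22.12 stage [-53.8  23.   30.1] tilt -0.0 ax [0.22 0.98 0.  ] F [ 1.  -0.2  0.1] w 0.28 q [ 0.85  0.84 -1.13  2.01  0.97  0.96  0.36]
```

View pics/s12.png

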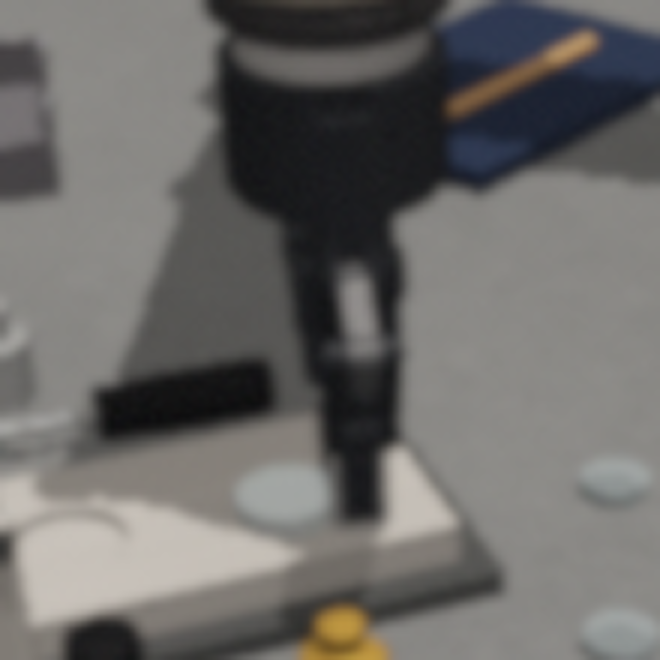

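View pics/w12.png

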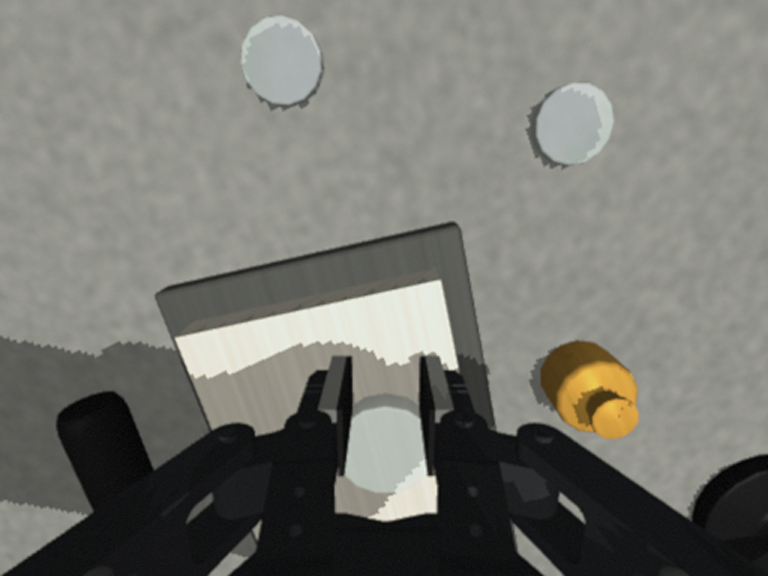

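The disc at scene crop (285,497) sits centred against both fingertips and has slid forward. I'll continue along the line to the pocket.

Run:
```python
import pl
from pl import *
a=imaging.read_camera("scene"); p=st(cur()[0])
e=st(unproj(a,(180+284/6,90+492/6),.038)); print("disc",e,"rel",e-p)
for r in nets.spot_point(a,"disc_center")[:4]: print(r["location"],st(unproj(a,r["location"],.033)).round(1))
# pocket from scene: rim
pc=w((48,0,28)); print(((proj(a,pc)-[180,90])*6).round())
pl.HD=-12.7
d=np.array([48+25,0])-[-53.8+25,23]; print(np.rad2deg(np.arctan2(-23,48-(-53.8+22.))))
```

```text
disc [-27.73221552  18.92178221  38.        ] rel [26.13024445 -4.10235072  7.87045932]
[282.2, 168.0] [-148.4   43.9   33. ]
[223.7, 171.2] [-23.4   5.1  33. ]
[282.5, 194.4] [-106.7  134.2   33. ]
[ 71. 533.]
-16.078068656383948
```

Call:
apply_moves:
  moves: "0.44 0 0.026 0 0 0 0; 0.44 0 0.03 0 0 0 0; 0.44 0 0.03 0 0 0 0; 0.44 0 0.03 0 0 0 0; 0.44 0 0.03 0 0 0 0; 0.44 0 0.03 0 0 0 0; 0.44 0 0.03 0 0 0 0; 0.44 0 0.03 0 0 0 0; 0.44 0 0.03 0 0 0 0; 0.44 0 0.03 0 0 0 0; 0.44 0 0.026 0 0 0 0; 0.44 0 0.02 0 0 0 0"

```text
t: 23.32
eef_pos: [0.5551, -0.0885, 0.0301]
tool_rot: [-0.0, 0.84, 0.543, 0.0]
contact_force: [-0.5, -0.7, 0.1]
gripper_width: 0.283
```

Run:
```python
import pl
from pl import *
show()
a=imaging.read_camera("scene"); save(a,"s13.png",(160,90,270,200),6)
o=cur(); c=imaging.read_camera("wrist"); save(c,"w13.png",(180,200,340,384),4)
```

```text
t 23.32 stage [-13.6  13.9  30.1] tilt -0.0 ax [0.22 0.98 0.  ] F [-0.4 -0.8  0.1] w 0.283 q [ 0.84  0.88 -1.12  1.92  0.96  1.01  0.42]
```

View pics/s13.png

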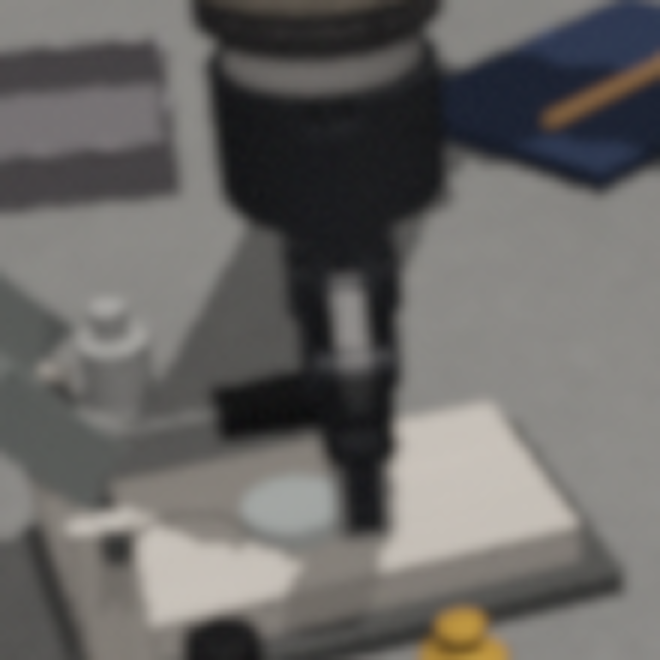

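View pics/w13.png

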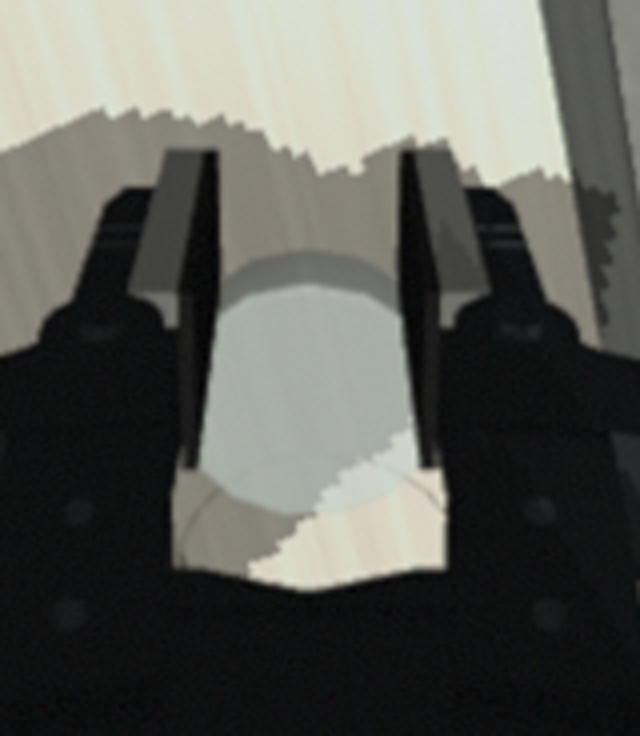

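The pocket rim at wrist crop (312,460 onwards) lines up with the disc at (308,400). Continuing.

Call:
apply_moves:
  moves: "0.44 0 0.02 0 0 0 0; 0.44 0 0.022 0 0 0 0; 0.44 0 0.022 0 0 0 0; 0.44 0 0.022 0 0 0 0; 0.44 0 0.022 0 0 0 0; 0.44 0 0.022 0 0 0 0; 0.44 0 0.022 0 0 0 0; 0.44 0 0.022 0 0 0 0; 0.44 0 0.022 0 0 0 0; 0.44 0 0.02 0 0 0 0"

```text
t: 24.25
eef_pos: [0.5785, -0.0991, 0.0301]
tool_rot: [-0.0, 0.84, 0.543, -0.0]
contact_force: [0.4, -0.0, 0.7]
gripper_width: 0.283
```

Run:
```python
import pl
from pl import *
show()
a=imaging.read_camera("scene"); save(a,"s14.png",(150,110,260,220),6)
o=cur(); c=imaging.read_camera("wrist"); save(c,"w14.png",(180,200,340,384),4)
```

```text
t 24.25 stage [11.5  8.2 30.1] tilt -0.0 ax [0.22 0.98 0.  ] F [0.4 0.  0.7] w 0.283 q [ 0.83  0.9  -1.11  1.86  0.96  1.03  0.46]
```

View pics/s14.png

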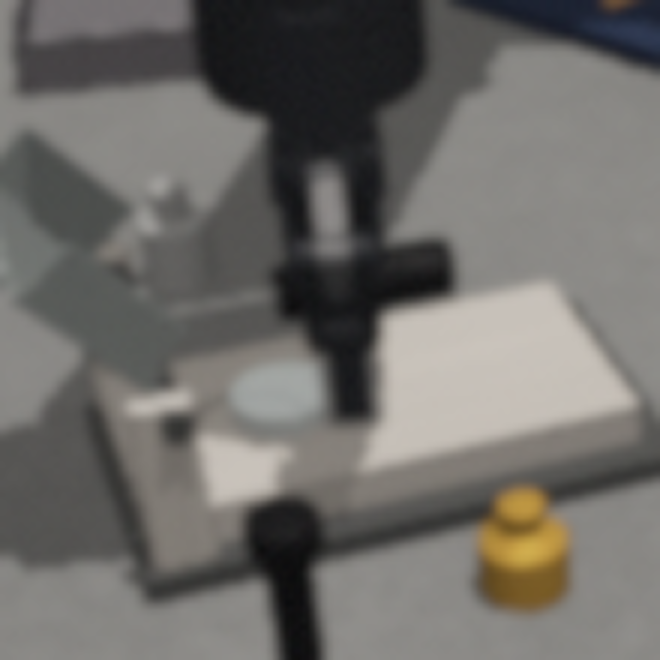

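View pics/w14.png

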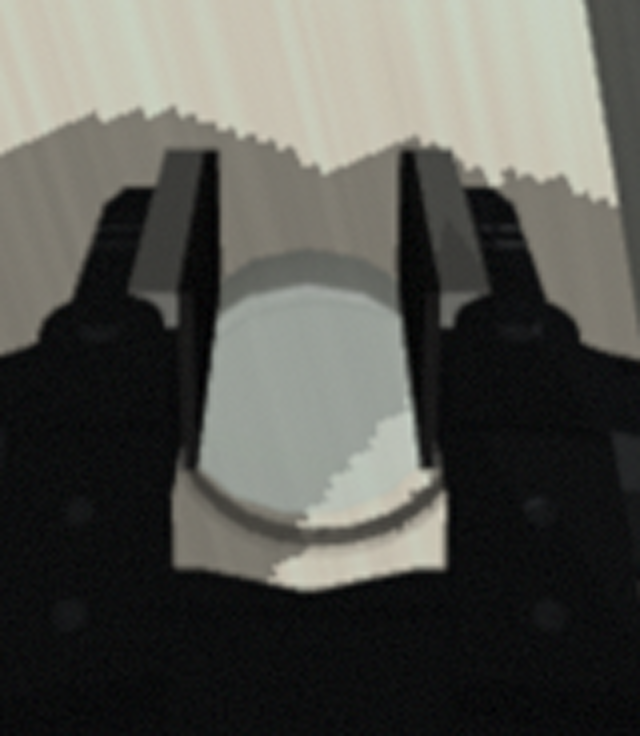

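The disc is still level. The rim apex (320,535) lies about 2 mm to the +y side of the disc's axis, so I'll trim sideways while pushing on slowly.

Call:
apply_moves:
  moves: "0.44 0.003 0.012 0 0 0 0; 0.44 0.003 0.012 0 0 0 0; 0.44 0.003 0.012 0 0 0 0; 0.44 0.003 0.012 0 0 0 0; 0.44 0.002 0.012 0 0 0 0; 0.44 0 0.012 0 0 0 0"

```text
t: 24.85
eef_pos: [0.587, -0.101, 0.0301]
tool_rot: [-0.0, 0.84, 0.543, 0.0]
contact_force: [-0.8, -0.2, -0.5]
gripper_width: 0.287
```

Run:
```python
import pl
from pl import *
show()
c=imaging.read_camera("wrist"); save(c,"w15.png",(180,200,340,384),4)
```

```text
t 24.85 stage [20.2  8.1 30.1] tilt -0.0 ax [0.22 0.98 0.  ] F [-0.7 -0.4 -0.5] w 0.287 q [ 0.82  0.91 -1.1   1.84  0.96  1.04  0.47]
```

View pics/w15.png

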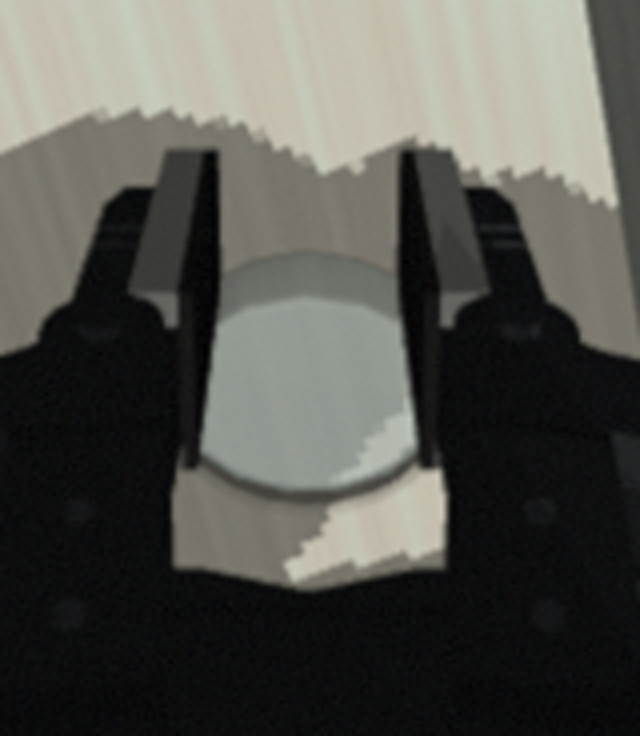

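Call:
apply_moves:
  moves: "0.44 0 0.009 0 0 0 0; 0.44 0 0.009 0 0 0 0; 0.44 0 0 0 0 0 0"

```text
t: 25.15
eef_pos: [0.589, -0.102, 0.0301]
tool_rot: [-0.0, 0.84, 0.543, 0.0]
contact_force: [0.6, -0.4, 0.5]
gripper_width: 0.281
```

Run:
```python
import pl
from pl import *
show()
c=imaging.read_camera("wrist"); save(c,"w16.png",(180,200,340,384),4)
a=imaging.read_camera("scene"); save(a,"s16.png",(165,140,225,200),10)
```

```text
t 25.15 stage [22.3  7.5 30.1] tilt -0.0 ax [0.22 0.98 0.  ] F [ 0.7 -0.3  0.5] w 0.281 q [ 0.82  0.91 -1.1   1.83  0.96  1.04  0.47]
```

View pics/w16.png

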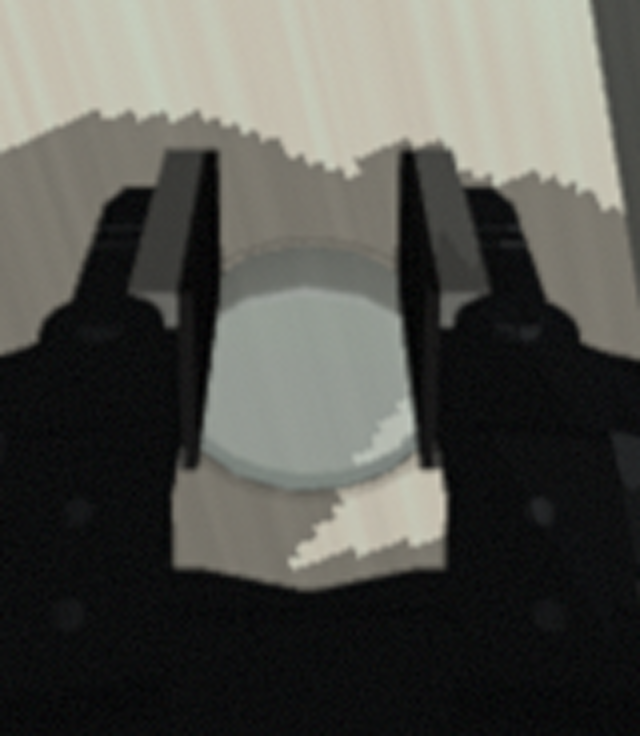

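View pics/s16.png

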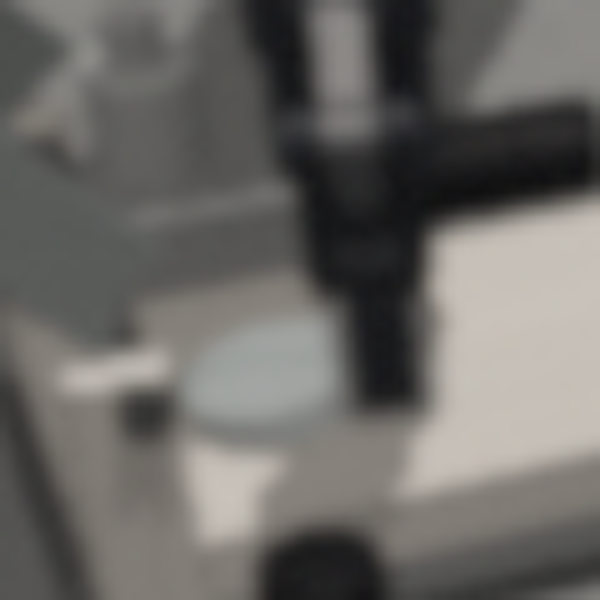

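The disc is now tipped, leading edge in the pocket and trailing edge still up against the fingers. I'll nudge 1 mm at a time and watch the force.

Call:
apply_moves:
  moves: "0.44 0 0.009 0 0 0 0; 0.44 0 0 0 0 0 0"

```text
t: 25.42
eef_pos: [0.59, -0.1024, 0.0301]
tool_rot: [-0.0, 0.84, 0.543, 0.0]
contact_force: [-0.0, 0.5, -0.4]
gripper_width: 0.283
```

Run:
```python
import pl
from pl import *
show()
c=imaging.read_camera("wrist"); save(c,"w17.png",(180,200,340,384),4)
a=imaging.read_camera("scene"); save(a,"s17.png",(165,140,225,200),10)
```

```text
t 25.42 stage [23.4  7.3 30.1] tilt -0.0 ax [0.22 0.98 0.  ] F [-0.1  0.5 -0.4] w 0.283 q [ 0.82  0.92 -1.1   1.83  0.96  1.04  0.47]
```

View pics/s17.png

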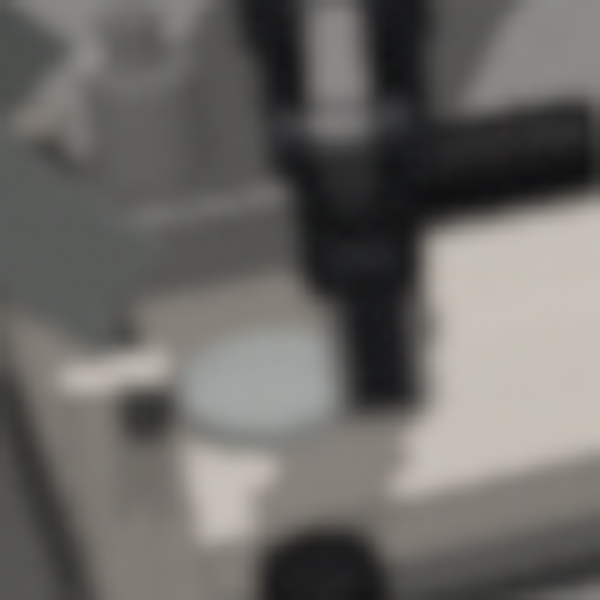

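View pics/w17.png

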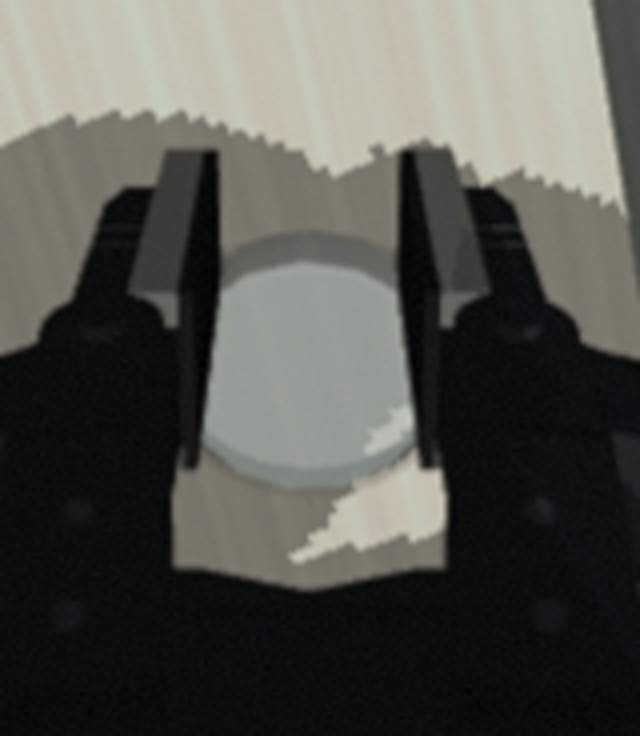

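The disc looks level now. I'll back the fingers straight off and look from clear of it.

Call:
apply_moves:
  moves: "0.44 0 -0.02 0 0 0 0; 0.44 0 -0.04 0 0 0 0; 0.44 0 -0.06 0 0 0 0; 0.44 0 -0.08 0 0 0 0; 0.44 0 -0.08 -0.06 0 0 0; 0.44 0 -0.08 -0.1 0 0 0; 0.44 0 -0.08 -0.12 0 0 0; 0.44 0 -0.08 -0.12 0 0 0; 0.44 0 -0.06 -0.1 0 0 0; 0.44 0 -0.06 -0.1 0 0 0; 0.44 0 0 -0.1 0 0 0; 0.44 0 0 0 0 0 0"

```text
t: 26.52
eef_pos: [0.521, -0.0706, 0.1168]
tool_rot: [0.001, 0.84, 0.543, 0.001]
contact_force: [0.3, 0.5, -0.1]
gripper_width: 0.282
```

Run:
```python
import pl
from pl import *
show()
o=cur(); c=imaging.read_camera("wrist"); save(c,"w18.png",(180,150,340,384),3); save(c,"w18f.png",s=1.5)
np.savez("w18.npz",p=o[0],R=o[1].as_matrix(),M=c["mount"],k=[c["fx"],c["fy"],c["cx"],c["cy"]])
a=imaging.read_camera("scene"); save(a,"s18.png",(145,110,245,210),6)
for r in nets.spot_point(a,"disc_center")[:4]: print(r["location"],r["score"],st(unproj(a,r["location"],.028)).round(1))
```

```text
t 26.52 stage [-50.6  24.6 116.8] tilt 0.2 ax [0.22 0.98 0.  ] F [ 0.2  0.5 -0.1] w 0.282 q [ 0.93  0.74 -1.26  1.96  0.82  1.08  0.46]
[280.1, 199.1] 0.63 [-98.6 140.6  28. ]
[189.9, 180.6] 0.51 [53.6  4.8 28. ]
[283.1, 170.4] 0.38 [-149.4   46.7   28. ]
```

View pics/s18.png

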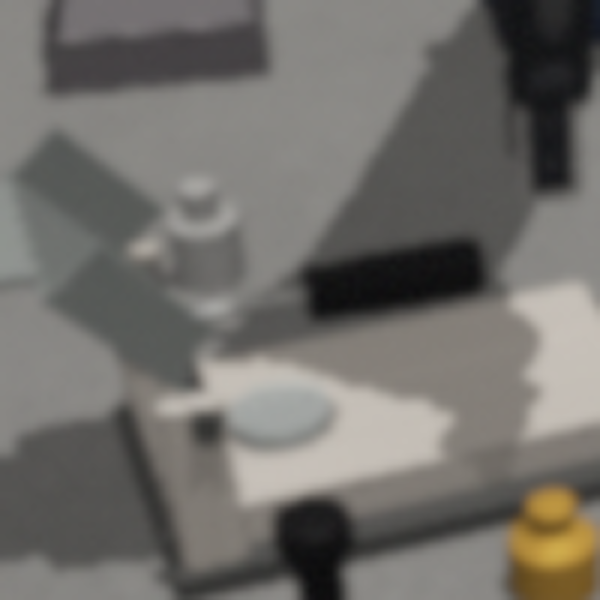

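View pics/w18f.png

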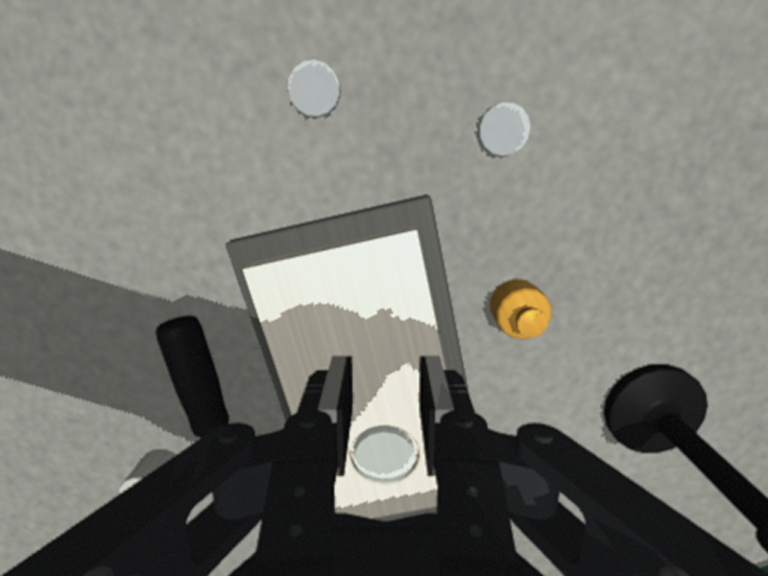

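The wrist view shows the disc inside the pocket ring at (385,453). I'll move the arm aside for an unobstructed check from above.

Run:
```python
import pl
from pl import *
c=imaging.read_camera("wrist"); save(c,"w19.png",(215,270,300,350),8)
pl.HD=-12.7; plan([((-60,30,200),0,4),((-110,-230,230),0,10)],0.44)
```

```text
0.44 0.009 -0.02 -0.18 0 0 0; 0.44 0.009 -0.02 -0.18 -0.01 0 -0.01; 0.44 0.009 -0.02 -0.18 0 0 0; 0.44 0.009 -0.02 -0.18 0 0 0; 0.44 -0.221 0.007 -0.025 0 0 0; 0.44 -0.22 0.007 -0.025 0 0 0; 0.44 -0.221 0.007 -0.025 0 0 0; 0.44 -0.22 0.007 -0.025 0 0 0; 0.44 -0.221 0.007 -0.025 0 0 0; 0.44 -0.22 0.007 -0.025 0 0 0; 0.44 -0.221 0.007 -0.025 0 0 0; 0.44 -0.221 0.007 -0.025 0 0 0 

0.44 -0.22 0.007 -0.025 0 0 0; 0.44 -0.221 0.007 -0.025 0 0 0
```

View pics/w19.png

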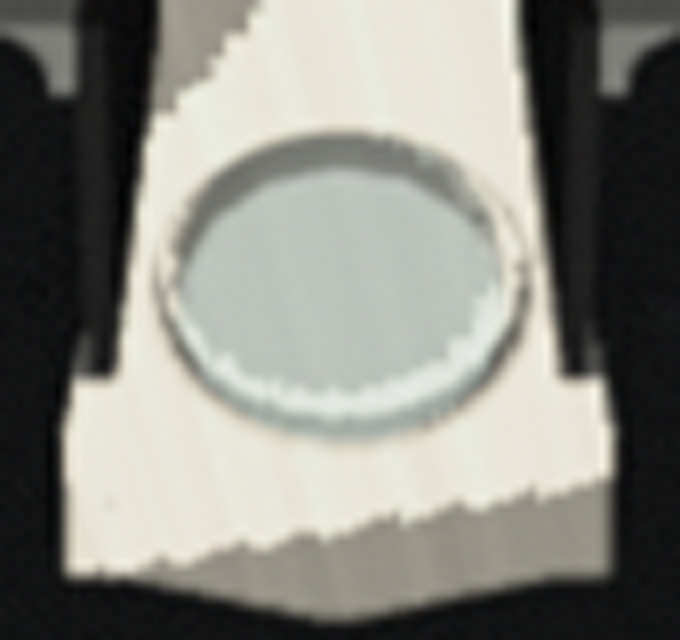

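Call:
apply_moves:
  moves: "0.44 0.009 -0.02 -0.18 0 0 0; 0.44 0.009 -0.02 -0.18 0 0 0; 0.44 0.009 -0.02 -0.18 0 0 0; 0.44 0.009 -0.02 -0.18 0 0 0; 0.44 -0.22 0.007 -0.025 0 0 0; 0.44 -0.22 0.007 -0.025 0 0 0; 0.44 -0.22 0.007 -0.025 0 0 0; 0.44 -0.22 0.007 -0.025 0 0 0; 0.44 -0.22 0.007 -0.025 0 0 0; 0.44 -0.22 0.007 -0.025 0 0 0; 0.44 -0.22 0.007 -0.025 0 0 0; 0.44 -0.22 0.007 -0.025 0 0 0"

```text
t: 27.72
eef_pos: [0.4314, -0.2597, 0.224]
tool_rot: [-0.001, 0.84, 0.543, -0.0]
contact_force: [1.6, -0.5, 0.1]
gripper_width: 0.281
```

Run:
```python
import pl
from pl import *
show()
b=imaging.read_camera("top"); save(b,"t20.png",(230,80,410,240),4.2)
a=imaging.read_camera("scene"); save(a,"s20.png",(150,100,300,240),5)
```

```text
t 27.72 stage [-100.6 -178.5  224. ] tilt -0.1 ax [0.22 0.98 0.  ] F [ 1.6 -0.1  0.1] w 0.281 q [ 1.46  0.56 -1.37  1.91  0.59  1.18  1.02]
```

View pics/t20.png

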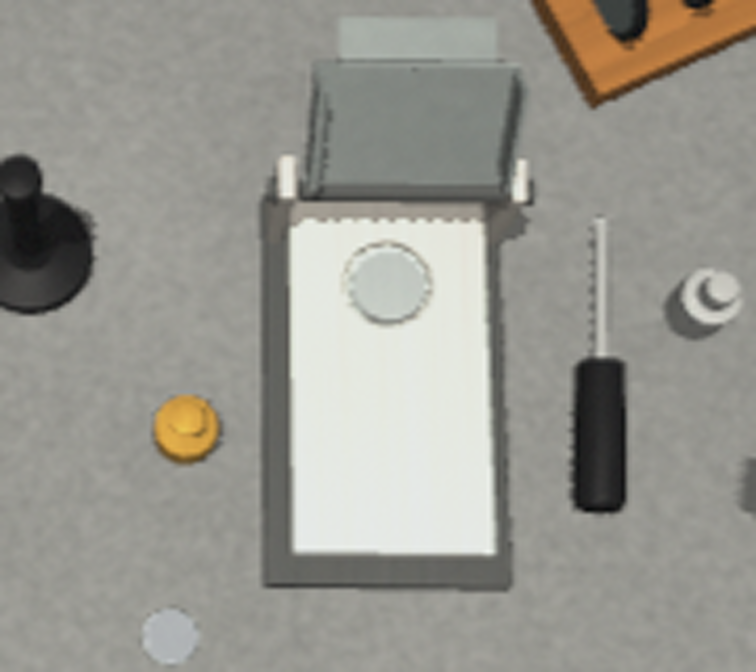

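View pics/s20.png

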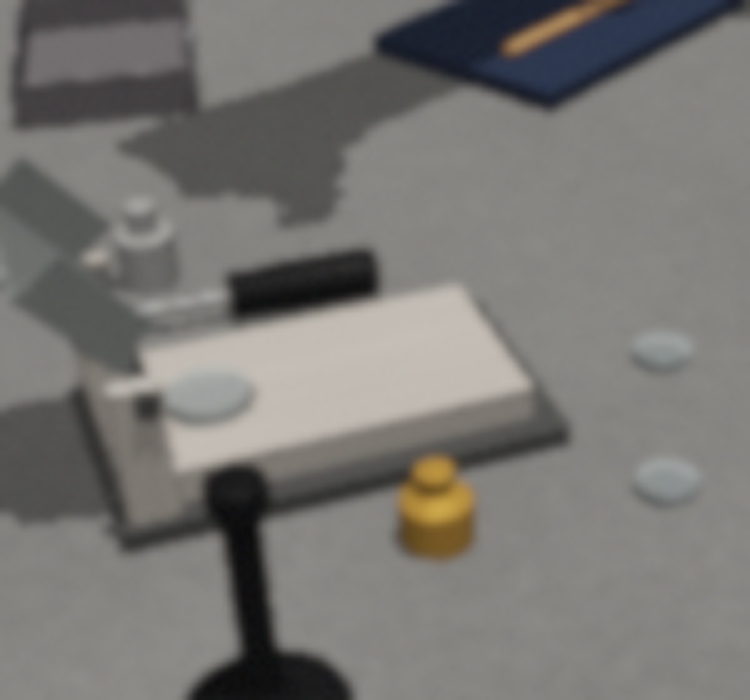

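The top view shows the disc concentric in the pocket ring at (388,284). The guard stands open, and the weight, driver, spacer and post are where they started. Handing in.

Call:
apply_moves:
  moves: "0.44 0 0 0 0 0 0; 0.44 0 0 0 0 0 0; 0.44 0 0 0 0 0 0"

```text
t: 28.07
eef_pos: [0.4327, -0.2571, 0.2243]
tool_rot: [-0.0, 0.839, 0.544, 0.0]
contact_force: [-0.1, 0.4, 0.3]
gripper_width: 0.279
```

```bash
python3 -c "
from pl import *
show(); print(bot.hand_in())"
```

```text
t 28.07 stage [ -99.9 -175.7  224.3] tilt -0.0 ax [0.22 0.98 0.  ] F [-0.2  0.4  0.3] w 0.279 q [ 1.46  0.56 -1.37  1.91  0.59  1.18  1.02]
the job is handed in; nothing more can be done
None
```

I swung the guard open with a tilted fingertip under its lip until it fell back on to its stop. Then I slid the disc along the bed with two slightly parted fingertips until it dropped into the pocket. I handed in at 28 s of the 61 s allowed.

**Last checks:** From above, the disc is concentric in the pocket ring with a gap all round. In the side view it lies flat and low. The guard is open, the weight, screwdriver, post and spacer show no movement in the pictures, and the robot touches nothing.

**What went less well:**
- **Bed touch:** While finding the bed height I took one step too many, and the fingertips pressed on the bed with about 41 N. That was the fingertips rather than the gripper's body, so I don't think it counts against the 40 N limit, but it was more than I meant.
- **Force spike:** A brief 49 N reading appeared when joints reached their limits in free air. The pictures showed the hand and forearm clear of everything, and the reading went back to zero.
- **Pocket position:** The wrist camera and my fit of the stage disagreed by 1 to 2 mm sideways on where the pocket was. I trimmed this during the push.

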